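# Throw the toggle of a bench filter press with its extension tube

## Task

Close the bench filter press: take the square steel tube from the rubber mat, push it fully home over the round stub of the press's lever, and with it swing the lever past its dead point until it rests on the rubber-tipped stop, easing it on so that it neither snaps over nor is forced against the stop. Push the lever only with the tube, never with the gripper itself. Then draw the tube off and lay it flat on the mat again, leaving the other things on the bench where they stand.

Things in the scene. Friction and masses are not known exactly. Their poses are not given: they have to be found in the camera images.
- tube: the extension bar: a bare steel square tube, 200 mm long, 25 x 25 mm outside, open right through with a 19 x 19 mm bore, about 0.4 kg. Origin at its very centre, x along its length; both ends and all four sides are alike. It lies flat on the mat at the start (centre 15.5 mm above the bench). Not to be confused with the round solid rod lying farther out
- mat: black rubber mat fixed to the bench, 260 mm along its x, 180 mm along its y, 3 mm thick; origin at the centre of its underside. The tube starts on it and is laid back on it
- press: bench filter press bolted down, 375 mm long, 150 wide, 152 high: grey bed plate 12 mm thick, crosshead, tie rods, white filter plates, head plate. Origin on the bench straight below the lever pivot; its y axis runs along the press from the lever end to the plates (bed from -90, crosshead from 94 mm on, half width 79 mm), z up. The lever sticks out to its -x side, where the bench is clear
- lever_pivot (a point): point on the lever's vertical pivot axis, 85 mm above the bench, at mid-height of lever and stub; the lever swings level about it. The springs resist from a lever angle of about 0.4 on, most at 0.65 (2 N m, 13 N at the middle of the fitted tube), then less, to nothing at the dead point; from there they pull it on, so it snaps over or back if let go on the way
- lever_arm: dark steel lever arm with bright round stub. Origin on the pivot axis at mid-height (as lever_pivot); x axis level, outward along arm and stub, so its yaw is the stub's direction. Arm 22 mm wide, 10 to 45 mm out; round collar 34 mm across, 45 to 53 mm out, the shoulder the tube's end meets when fully home; then the stub, 17 mm diameter, round nose, to 113 mm out
- stub_tip (a point): tip of the stub's round nose, 113 mm out from the pivot, 85 mm above the bench. In the tube's 19 mm bore the stub has 2 mm play, so the fitted tube can skew on it by about 0.03 rad
- tube_home (a point): point on the lever's axis 153 mm out from the pivot, where the tube's centre is when the tube is fully home against the collar; it turns with the lever
- lever (a joint): lever angle, rad: 0 = fully open; grows anticlockwise seen from above, the outer end moving towards the press's -y side, away from the plates. In the press's frame the stub points at yaw 2.69 + this value. Starts at 0 to 0.2 and stays there by itself. Dead point 1.00. It comes to rest on the stop somewhere from 1.05 to 1.35, as the stop is set, held there by the springs with 0.3 to 1.9 N m
- stop: adjustable stop on the press's bed at the lever's closed side: dark steel post 83 mm high with a bright sleeve whose sprung black rubber buffer, 12 mm across (200 N per mm), meets the side of the arm 34 mm out from the pivot. Origin at the middle of its foot; set up to 12 mm farther along each time. The springs press the arm on it with 10 to 55 N (plus 4.5 times the push at the tube's middle: 5 N is plenty, 12 N is forcing it)
- rod: bystander: solid round bright steel rod 12 mm x 220 mm lying on the bench; origin at its underside's middle
- beaker: bystander: glass beaker 74 mm wide, 95 mm high; origin at the centre of its foot
- wash_bottle: bystander: white plastic wash bottle 72 mm wide, 218 mm high with a bent spout; origin at the centre of its foot
- reagent: bystander: amber glass bottle 60 mm wide, 130 mm high; origin at the centre of its foot
- flask: bystander: conical glass flask 84 mm wide, 134 mm high; origin at the centre of its foot
- spatula: bystander: thin steel lab spatula, 180 mm long, 7 mm high, lying on the bench; origin under its middle
There are look-alikes about, which are no part of the job. What is shaped like the tube but orange or turquoise is not meant.

How it is judged:
On the way, in this order (a step that is already met when the one before it is completed fails the run):
1. the tube is fully home on the lever's stub: its centre within 6 mm of tube_home, in line within 0.08 rad (distance between tube and tube_home below 0.006 m and angle between the x axis of tube and the x axis of lever_arm, either way round below 0.08 rad), for 0.1 s.
2. with the tube still on the stub (within 30 mm of home), the lever is past its dead point (angle above 1.03) and rests on the stop (value of joint lever above 1.03 rad and contact force between lever_arm and stop above 5 N and distance between tube and tube_home below 0.03 m), for 0.2 s.
At the end, for the whole second after the job is handed in: The lever rests on its stop past the dead point (angle above 1.03, pressing on the stop with more than 5 N) and is still; the tube lies flat, released and at rest on the mat, its centre within 100 mm along and 80 mm across of the mat's middle; the other things stand where they stood (value of joint lever above 1.03 rad and contact force between lever_arm and stop above 5 N and velocity of joint lever between -0.05 and 0.05 rad/s and height (world z) of tube between 0.012 and 0.019 m and angle between tube's own x axis and vertical between 1.5 and 1.64 rad and x of tube in the frame of mat between -0.1 and 0.1 m and y of tube in the frame of mat between -0.08 and 0.08 m and linear speed of tube below 0.02 m/s); the robot touches nothing.
It fails at once if the lever snaps over or flies back (faster than 2 rad/s either way) (velocity of joint lever above 2 rad/s or velocity of joint lever below -2 rad/s).
It fails at once if the lever is forced against its stop (more than 95 N on the stop) (contact force between lever_arm and stop above 95 N).
It fails at once if the gripper or arm pushes the lever itself (more than 3 N) (contact force between any of the fingers, the arm and lever_arm above 3 N).
It fails at once if the tube is rammed or wrenched on the stub (more than 120 N between them) (contact force between tube and lever_arm above 120 N).
It fails at once if a bystander is shifted by more than 30 mm (distance of any of rod, beaker, wash_bottle, reagent, flask, spatula from where it was at the start of the episode above 0.03 m).
It also fails if it takes over 72 s, if anything falls off the work surface, if the arm or the gripper's body presses on something with over 40 N, if the wrist force passes 120 N, or if a joint passes its speed limit or range.

## Robot

A 6-joint arm with a two-finger parallel gripper is mounted at the origin on the work surface. World frame = base frame: x ahead of the robot, y to its left, z up, the work surface at z = 0. Lengths are in m, angles in rad, forces in N, time in s.
With the tool pointing down it reaches from about 0.325 to 0.775 m from the base axis. Payload 9.3 kg.
Tool frame: the origin (TCP) lies at the very end of the fingers, on their centre line; the grasp point (between the pads) lies arm.tcp_to_grasp behind it (arm.tcp_to_grasp is the distance from the TCP to the grasp point, in m); z points along the fingers, y is the direction in which the jaws open and shut (so a half turn about z gives the same grasp; the last joint's range is limited). The gripper opens to 85 mm and grips with 20 to 120 N. Pads are 22 mm wide; open, the fingers measure 114 mm over their backs; the gripper's body (76 mm by 85 mm) begins 54 mm behind the grasp point. The pads swing forward as they close: fully open they stand 13 mm farther back than shut.
Start: joints at [0.999, 0.259, 0.021, 1.334, 0, 1.418], TCP at [0.224, 0.502, 0.231] pointing down, gripper open.
Joint ranges: [-3.04, 3.04], [-0.91, 1.82], [-1.04, 1.36], [-1.92, 1.95], [-1.52, 1.45], [-3.14, 3.14]. Speed limits (rad/s): [2.22, 2.22, 2.79, 3.14, 3.14, 3.14].

## Interface

Orientations are given as a 3x3 rotation matrix whose columns are the frame's x, y, z axes.
In Python, from bench import arm gives the robot as it stands. The module is installed in compiled form; this text tells all that it offers.
- The arm moves only by the tool step_arm, never from a script. Its argument "plan" is a list of rows, each an object of numbers: "dx", "dy", "dz": the shift along the tool's x, y, z in m; "ax", "ay", "az": the turn, a rotation vector about the tool's x, y, z in degrees; "hand": the gripper command: -1 is fully open, 1 is shut, values between are in proportion. A call has 1 to 12 rows; each row is the pose to reach, as a shift and turn from the pose measured when the call began, along the tool's axes at that moment; what a row does not reach only later rows make up. A row lasts 1/12 s, in which the tool goes at most 41.7 mm and 7.16 degrees, less where a joint would pass 70% of its speed; a pose out of reach is approached as far as the arm can. A call with a gripper value outside its range is refused whole. The fingers move at their own pace and stop on an object; "grip_force" is the grip in N (left out, the last holds). Time passes only in rows, so rows that repeat a pose let the fingers close. It gives the time, the measured TCP pose, the force and the opening at its end, in the units of the state.
- arm.state(): the state, without advancing time (a new reading comes with each control period).
- arm.grab_frame(name): name is "side" or "top" or "wrist"; returns a dict with "img" (384x512x3 uint8, red, green, blue), "mtx" (3x3 intrinsics, pixels), "distortion" ([k1, k2, p1, p2, k3] as OpenCV has them; the pictures are not rectified), "pose" (4x4, takes a point from camera to world coordinates). Camera axes: x right, y up, looking along -z (the intrinsics and any distortion apply to the point x, -y, -z); pixel columns grow to the right and rows downward; lengths in m; the calibration is good to about 2 mm. A picture is of the moment at which its call begins. There is no depth.
- arm.close_job(): hands the job in, once; it reports no verdict.
Trained networks look in a picture, given as the dict that the camera call returned (one of the last four; its "shot" number tells which), for a name from the list of things; names that differ only in an ending like _2 or _b are one class to them, and where a whole thing is asked for, a point or a joint stands for the part that bears it (a point fixed in the world has none). Each returns a list of dicts, best first, with "score" (0 to 1); they miss things now and then, are a little off and sometimes report something else, mostly with a low value. They report only what shows in the picture. A call takes as long as a camera call. They do not tell look-alikes from the thing itself.
- arm.trace(picture, thing): "mask" (384x512 bool, what is visible of it) and "extent" ([left, top, right, bottom] in pixels, round what is visible of it).
- arm.place_of(picture, thing): "pixel" ([column, row] in pixels: a listed point, or the origin of a listed thing).
The state is a dict: "clock": time; "qpos": joint angles; "qd": joint speeds; "tau": joint torques, N m; "ee_pos": TCP position; "tool_rot": TCP orientation; "force": force on the tool from outside, world axes, zero at the start; "torque": the same for the moment, N m; "finger_gap": opening from 0.0 (shut) to 1.0 (fully open).
Only numpy, scipy, OpenCV 4.12 (cv2) and the standard library are available. Lean on these libraries where they do the work, as an engineer would, in place of code of your own. Each camera call takes 0.05 s, during which the arm holds its last target.

## Working session

There is one attempt and no reset: what is moved stays moved. The work goes in short steps, Python scripts to look and compute and a tool call to move; the robot and the scene stay as the last step left them, time stands still between calls to the robot, and variables do not carry over. Pictures are saved under pics/ and viewed, and the job is handed in when it is done.

Besides the shell and the picture viewer there is one more tool, called after "Request:" as name(argument=value, ...), one argument or row to a line, values as JSON. step_arm: Moves the arm, as the interface text tells. Its arguments: {"type":"object","properties":{"plan":{"type":"array","items":{"type":"object","properties":{"dx":{"type":"number"},"dy":{"type":"number"},"dz":{"type":"number"},"ax":{"type":"number"},"ay":{"type":"number"},"az":{"type":"number"},"hand":{"type":"number"}}}},"grip_force":{"type":"number"}},"required":["plan"]}

```bash
mkdir -p pics; ls
cat > h.py <<'E'
import numpy as np, cv2
from bench import arm
def save(f,name): cv2.imwrite('pics/'+name,cv2.cvtColor(f['img'],cv2.COLOR_RGB2BGR))
def ray(f,px):
    p=cv2.undistortPoints(np.array([[px]],float),np.array(f['mtx'],float),np.array(f['distortion'],float))[0,0]
    d=np.array([p[0],-p[1],-1.0]); T=np.array(f['pose']); return T[:3,3],T[:3,:3]@d
def at_z(f,px,z):
    o,d=ray(f,px); return o+d*(z-o[2])/d[2]
def proj(f,P):
    T=np.array(f['pose']); P=np.atleast_2d(P); c=(P-T[:3,3])@T[:3,:3]
    c=c*np.array([1,-1,-1]); 
    return cv2.projectPoints(c.reshape(-1,1,3),np.zeros(3),np.zeros(3),np.array(f['mtx'],float),np.array(f['distortion'],float))[0].reshape(-1,2)
E
python3 - <<'E'
from h import *
np.set_printoptions(precision=4,suppress=True)
s=arm.state(); print(s); print(arm.tcp_to_grasp)
for n in ['top','side','wrist']:
    f=arm.grab_frame(n); save(f,n+'0.png'); print(n,f['pose'],f['mtx'],f['distortion'])
    for t in ['tube','mat','press','lever_pivot','stub_tip','tube_home','stop','rod','lever_arm']:
        r=arm.place_of(f,t); print(t,[(np.round(q['pixel'],1),round(q['score'],2)) for q in r[:3]])
E
```

```text
pics
{'clock': 0.0, 'qpos': array([ 0.9994,  0.2592,  0.0207,  1.3337, -0.    ,  1.4182]), 'qd': array([-0.0001,  0.0004,  0.0011, -0.0007, -0.0005,  0.0002]), 'tau': array([ -0.0019, -55.5645,  34.4532,   0.0137,  -0.0002,  -0.    ]), 'ee_pos': array([0.2235, 0.5022, 0.2306]), 'tool_rot': array([[-0.9136,  0.4067, -0.0007],
       [ 0.4067,  0.9136, -0.0012],
       [ 0.0002, -0.0014, -1.    ]]), 'force': array([-0.0118, -0.4584, -0.2616]), 'torque': array([ 0.0338,  0.0006, -0.0105]), 'finger_gap': 1.0012389740512058}
0.0187
top [[-0.047   0.9733 -0.2248  0.1875]
 [-0.9989 -0.0455  0.012   0.0185]
 [ 0.0014  0.2251  0.9743  1.3377]
 [ 0.      0.      0.      1.    ]] [[435.549    0.     253.6088]
 [  0.     435.549  189.4838]
 [  0.       0.       1.    ]] [-0.1621  0.      0.      0.      0.    ]
tube [(array([361.2, 288.2]), 0.95), (array([180.3, 205.4]), 0.95), (array([351.5, 181.5]), 0.74)]
mat [(array([350.4, 188.3]), 0.97), (array([234.7, 127.4]), 0.37)]
press [(array([237.9, 137.5]), 0.74), (array([ 96.3, 164. ]), 0.2)]
lever_pivot [(array([230. , 133.5]), 0.57)]
stub_tip [(
[... 610 characters left out ...]
 274.7]), 0.59), (array([237.4, 225.6]), 0.55)]
press [(array([304.4, 195.6]), 0.65)]
lever_pivot [(array([303.8, 176. ]), 0.93)]
stub_tip [(array([269.7, 180.3]), 0.82)]
tube_home []
stop [(array([310.6, 199.9]), 0.68)]
rod [(array([380.5, 310.2]), 0.58), (array([271.8, 179.4]), 0.17)]
lever_arm [(array([302.7, 176.3]), 0.7)]
wrist [[ 0.4076 -0.8783 -0.2498  0.16  ]
 [ 0.9131  0.3918  0.1126  0.5308]
 [-0.0011 -0.274   0.9617  0.374 ]
 [ 0.      0.      0.      1.    ]] [[288.6826   0.     254.6036]
 [  0.     288.6826 191.7661]
 [  0.       0.       1.    ]] [-0.0471  0.      0.      0.      0.    ]
tube []
mat []
press []
lever_pivot []
stub_tip []
tube_home []
stop []
rod []
lever_arm []
```

View pics/top0.png

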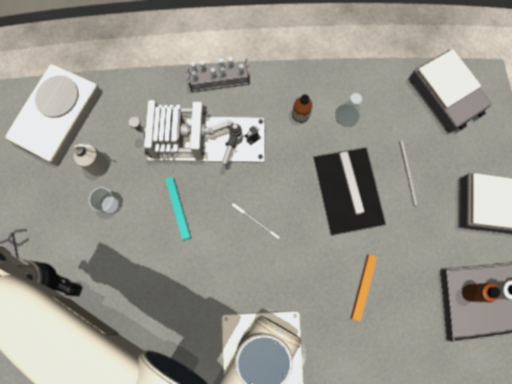

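View pics/side0.png

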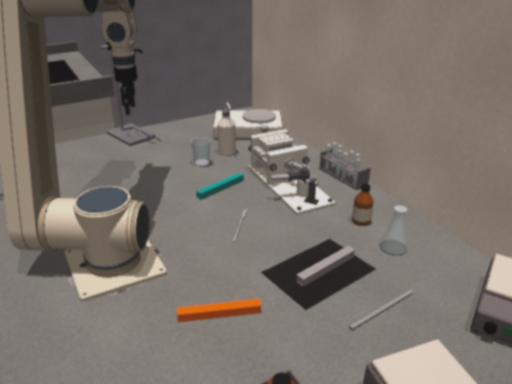

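The top view shows the three tube-shaped candidates: a grey one on the black mat (352,182), an orange one (364,288) and a turquoise one (178,208). The grey one fits, being bare steel and lying on the mat. The thin rod at (409,172) is the bystander. The press is at about (205,135), with its stub pointing down to about (226,167). Next I'll confirm this with enlarged crops and measure.

Run:
```python
from h import *
np.set_printoptions(precision=4,suppress=True)
ft=arm.grab_frame('top'); fs=arm.grab_frame('side')
a=cv2.resize(ft['img'][95:195,140:270],None,fx=5,fy=5,interpolation=cv2.INTER_CUBIC)
cv2.imwrite('pics/c1.png',a[:,:,::-1])
a=cv2.resize(ft['img'][140:245,300:430],None,fx=5,fy=5,interpolation=cv2.INTER_CUBIC)
cv2.imwrite('pics/c2.png',a[:,:,::-1])
a=cv2.resize(fs['img'][120:220,240:370],None,fx=5,fy=5,interpolation=cv2.INTER_CUBIC)
cv2.imwrite('pics/c3.png',a[:,:,::-1])
def tri(p1,p2):
    o1,d1=ray(ft,p1);o2,d2=ray(fs,p2)
    A=np.stack([d1,-d2],1); t=np.linalg.lstsq(A,o2-o1,rcond=None)[0]
    x,y=o1+d1*t[0],o2+d2*t[1]; return (x+y)/2,np.linalg.norm(x-y)
def masks(f,t,z):
    for r in arm.trace(f,t)[:3]:
        m=r['mask'].astype(np.uint8); ys,xs=np.nonzero(m); 
        rect=cv2.minAreaRect(np.stack([xs,ys],1).astype(np.float32)); 
        P=np.array([at_z(f,c,z) for c in cv2.boxPoints(rect)])
        print(t,round(r['score'],2),r['extent'],'ctr',at_z(f,(xs.mean(),ys.mean()),z)[:2]); print(P[:,:2].tolist())
masks(ft,'tube',0.028); masks(ft,'mat',0.003); masks(fs,'mat',.003);masks(fs,'tube',0.028); masks(ft,'rod',0.012); masks(ft,'lever_arm',0.085)
for t in ['lever_pivot','stub_tip','stop','press']:
    z=.085 if t in('lever_pivot','stub_tip') else 0
    for f,n in((ft,'t'),(fs,'s')):
        print(t,n,[(np.round(q['pixel'],1).tolist(),at_z(f,q['pixel'],z)[:2],round(q['score'],2)) for q in arm.place_of(f,t)[:2]])
for t in ['spatula','beaker','reagent','flask','wash_bottle']:
    print(t,[(at_z(ft,q['pixel'],0)[:2],round(q['score'],2)) for q in arm.place_of(ft,t)[:2]])
```

```text
tube 0.74 [338.5, 149.1, 362.4, 212.4] ctr [ 0.4984 -0.3005]
[[0.5959951488670252, -0.2650674285057635], [0.6044715791236994, -0.3014826407712608], [0.4014980704904375, -0.3348311652280018], [0.39399720017819384, -0.29941225903917146]]
tube 0.74 [352.4, 257.3, 375.3, 320.0] ctr [ 0.1764 -0.3121]
[[0.08626690925037586, -0.2641740297393068], [0.2746354317725224, -0.32937275432402424], [0.2644239630816282, -0.362177206884159], [0.07604436214879971, -0.2961109514567003]]
tube 0.62 [169.2, 175.9, 189.7, 240.8] ctr [0.4396 0.2379]
[[0.534632314405263, 0.27623287029909405], [0.540560745507429, 0.25075190027446015], [0.34649922288689394, 0.20083722510126895], [0.34077095507831545, 0.22550682683708972]]
mat 0.84 [315.5, 148.5, 382.0, 233.1] ctr [ 0.4742 -0.2968]
[[0.5944137938708057, -0.1930481033970012], [0.6297646927152122, -0.3731940165402405], [0.3685014323637658, -0.40446569962048345], [0.33857182802501673, -0.23061818553831465]]
mat 0.94 [265.2, 241.8, 378.5, 308.5] ctr [ 0.4638 -0.3119]
[[0.34057433201327614, -0.22959296716314792], [0.7026939410003359, -0.17556039003389656], [0.6100778
[... 1477 characters left out ...]
2]), 0.56)]
stub_tip s [([272.4, 180.4], array([0.5532, 0.0696]), 0.84)]
stop t [([234.1, 132.0], array([0.6913, 0.0566]), 0.59), ([250.7, 141.2], array([0.657 , 0.0039]), 0.56)]
stop s [([318.8, 275.3], array([ 0.4695, -0.316 ]), 0.61)]
press t [([235.2, 137.7], array([0.6714, 0.0537]), 0.8), ([301.0, 112.3], array([ 0.7508, -0.1671]), 0.19)]
press s [([304.4, 198.9], array([0.6636, 0.037 ]), 0.77), ([379.8, 313.1], array([ 0.516 , -0.5066]), 0.41)]
spatula [(array([0.3858, 0.0008]), 0.56)]
beaker [(array([0.4626, 0.46  ]), 0.57), (array([0.6002, 0.5074]), 0.49)]
reagent [(array([ 0.7546, -0.1707]), 0.57)]
flask [(array([0.5834, 0.0982]), 0.53)]
wash_bottle [(array([0.6645, 0.0029]), 0.49)]
```

View pics/c1.png

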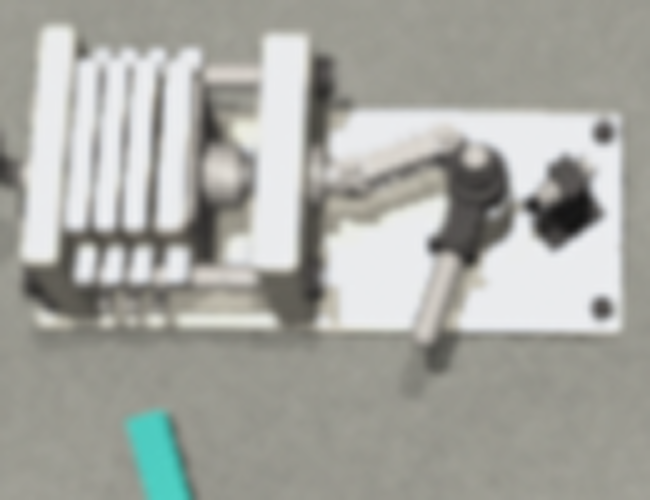

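View pics/c2.png

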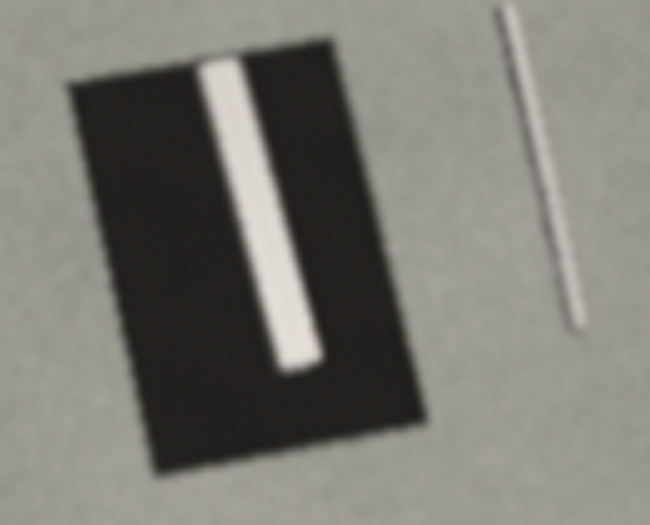

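View pics/c3.png

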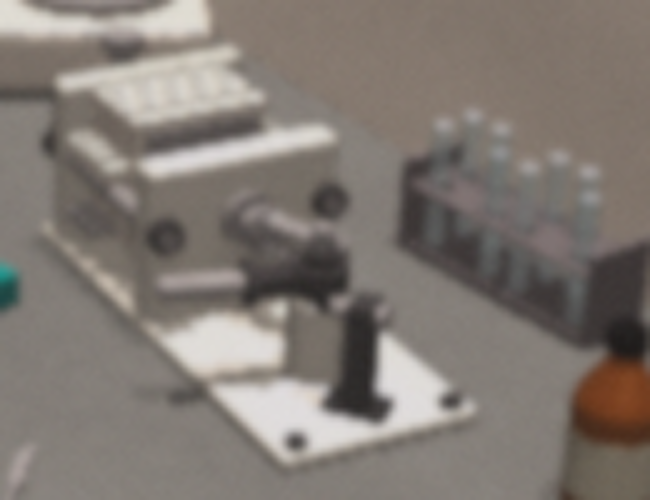

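The crops confirm it. The bare grey steel tube lies on the black mat, with crop corners from about (198,65) to (322,360). The stub points down and slightly left from the collar at crop (450,248), and the stop is at (560,205). Next I'll fit the tube and mat accurately from both views and look at the wrist picture.

```bash
cat > fit.py <<'E'
from h import *
from scipy.optimize import minimize
def box(x,y,yaw,L,W,z0,z1):
    c,s=np.cos(yaw),np.sin(yaw)
    return np.array([[x+c*a-s*b,y+s*a+c*b,z] for a in(-L/2,L/2) for b in(-W/2,W/2) for z in(z0,z1)])
def fitbox(items,p0,L,W,z0,z1,S=8):
    # items: (frame,mask)
    def cost(p):
        c=0
        for f,m,(x0,y0,x1,y1),big in items:
            uv=(proj(f,box(*p,L,W,z0,z1))+0.5-[x0,y0])*S-0.5
            h=cv2.convexHull(np.round(uv*16).astype(np.int32))
            im=np.zeros(big.shape,np.uint8); cv2.fillConvexPoly(im,h,1,lineType=8,shift=4)
            c+=np.abs(im.astype(float)-big).sum()/S/S
        return c
    r=minimize(cost,p0,method='Nelder-Mead',options=dict(initial_simplex=np.array([p0]+[np.array(p0)+d for d in np.diag([.01,.01,.05])]),xatol=1e-4,fatol=.05,maxiter=300))
    return r.x,r.fun
def item(f,soft,roi,S=8):
    x0,y0,x1,y1=roi
    big=cv2.resize(soft[y0:y1,x0:x1].astype(np.float32),None,fx=S,fy=S,interpolation=cv2.INTER_CUBIC)
    return (f,soft,roi,np.clip((big>0.5)*1.0,0,1))
E
python3 - <<'E'
from fit import *
np.set_printoptions(precision=4,suppress=True)
ft=arm.grab_frame('top'); fs=arm.grab_frame('side')
gt=ft['img'].mean(2); gs=fs['img'].mean(2)
print('top',gt[182,352],gt[182,330],gt[182,300],'side',gs[267,330],gs[285,320],gs[270,300],gs[330,300], gs[275,335])
rt=(330,143,372,220); rs=(285,236,368,295)
def soft(g,lo,hi): return np.clip((g-lo)/(hi-lo),0,1)
# tube vs mat
mt=soft(gt,30,210)
m1=(arm.trace(ft,'mat')[0]); 
# limit to near tube
lim=np.zeros_like(mt); 
it=item(ft,mt,(330,150,372,215)); 
its=item(fs,soft(gs,30,150),(292,238,362,290))
# mask out non-tube bright parts (bench) using dilated trace
def dil(f,it_,k=4):
    best=None
    for r in arm.trace(f,'tube'):
        e=r['extent']; 
        if (f is ft and 330<e[0]<372 and e[1]<180) or (f is fs and e[0]>270 and e[1]<270): best=r
    m=cv2.dilate(best['mask'].astype(np.uint8),np.ones((k,k)))
    x0,y0,x1,y1=it_[2]; b=cv2.resize(m[y0:y1,x0:x1],None,fx=8,fy=8,interpolation=cv2.INTER_NEAREST)
    return (it_[0],it_[1],it_[2],it_[3]*b)
it=dil(ft,it); its=dil(fs,its)
for name,items in(('top',[it]),('side',[its]),('both',[it,its])):
    print(name,fitbox(items,[.4985,-.3005,.17],.2,.025,.003,.028))
# mat dark
def bigdark(g,f,thr,roi):
    m=(g<thr).astype(np.float32); return item(f,m,roi)
for f,r in((ft,(310,143,390,238)),(fs,(258,236,385,313))):
    g=f['img'].mean(2); t=arm.trace(f,'mat')[0]['mask']; 
    # hull of mask
    mm=t.astype(np.uint8); c=max(cv2.findContours(mm,0,2)[0],key=cv2.contourArea); h=cv2.convexHull(c); z=np.zeros_like(mm); cv2.fillConvexPoly(z,h,1)
    print('mat',fitbox([item(f,z,r)],[.483,-.30,.17],.26,.18,0,.003,4))
f=arm.grab_frame('wrist'); save(f,'wrist1.png')
E
```

```text
top 216.0 31.666666666666668 147.0 side 71.66666666666667 36.666666666666664 45.0 127.66666666666667 36.666666666666664
top (array([ 0.6118, -0.2094, -0.6856]), np.float64(0.0))
side (array([ 0.5159, -0.2929,  0.1276]), np.float64(288.015625))
both (array([ 0.5178, -0.2923,  0.1244]), np.float64(888.375))
mat (array([ 0.2241, -0.3901,  0.6853]), np.float64(13615.75))
mat (array([ 0.3954, -0.4992,  1.7365]), np.float64(10381.625))
```

View pics/wrist0.png

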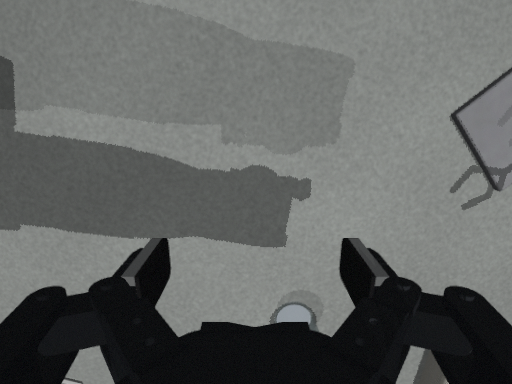

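The wrist camera looks from the tool's +x side, with the pads at (155,265) and (350,265), so it sees only the +x side of the gripper. My box fit failed, so I'll check the projection helper.

Run:
```python
from h import *
ft=arm.grab_frame('top')
P=at_z(ft,(352,182),.028); print(P,proj(ft,P))
c=(P-ft['pose'][:3,3])@ft['pose'][:3,:3]; print(c, ft['distortion'])
```

```text
[ 0.49927577 -0.30596371  0.028     ] [[352. 182.]]
[ 0.30756918  0.02339416 -1.34999859] [-0.16206201  0.          0.          0.          0.        ]
```

Run:
```python
from fit import *
ft=arm.grab_frame('top')
g=ft['img'].mean(2)
uv=proj(ft,box(.4985,-.3005,.17,.2,.025,.003,.028)); print(uv.round(1))
it=item(ft,np.clip((g-30)/180,0,1),(330,150,372,215)); print(it[3].sum()/64, it[3].shape)
h=cv2.convexHull(np.round(((uv+.5-[330,150])*8-.5)*16).astype(np.int32)); print(h.reshape(-1,2)/128)
im=np.zeros(it[3].shape,np.uint8); cv2.fillConvexPoly(im,h,1,lineType=8,shift=4); print(im.sum()/64)
for r in arm.trace(ft,'tube'): print(r['score'],r['extent'],r['mask'].sum())
```

```text
[[360.6 213.6]
 [362.5 212.2]
 [353.1 215.4]
 [354.9 214. ]
 [344.2 154.1]
 [345.7 151.7]
 [336.8 155.6]
 [338.2 153.2]]
632.46875 (520, 336)
[[32.984375  62.671875 ]
 [31.046875  64.0625   ]
 [23.4921875 65.7890625]
 [ 7.2265625  6.046875 ]
 [ 8.6875     3.6796875]
 [16.1796875  2.109375 ]]
630.640625
0.97 [350.5, 255.5, 377.7, 320.8] 696
0.88 [168.6, 174.3, 191.3, 241.0] 497
0.59 [337.8, 147.9, 361.2, 211.0] 654
```

Run:
```python
from fit import *
np.set_printoptions(precision=4,suppress=True)
ft=arm.grab_frame('top'); fs=arm.grab_frame('side')
def cc(f,roi,thr,sign,seed,fill=False):
    S=8;x0,y0,x1,y1=roi; g=f['img'].astype(np.float32).mean(2)[y0:y1,x0:x1]
    b=cv2.resize(g,None,fx=S,fy=S,interpolation=cv2.INTER_CUBIC); m=((b>thr) if sign>0 else (b<thr)).astype(np.uint8)
    n,l=cv2.connectedComponents(m); k=l[int((seed[1]-y0+.5)*S),int((seed[0]-x0+.5)*S)]
    m=(l==k).astype(np.uint8)
    if fill:
        c=max(cv2.findContours(m,0,2)[0],key=cv2.contourArea); m[:]=0; cv2.fillPoly(m,[cv2.convexHull(c)],1)
    return (f,None,roi,m.astype(float))
a=cc(ft,(333,143,370,222),125,1,(352,182)); b=cc(fs,(290,238,362,292),60,1,(328,266))
print(a[3].sum()/64,b[3].sum()/64)
cv2.imwrite('pics/m.png',np.vstack([cv2.resize(a[3]*255,(400,600))]))
cv2.imwrite('pics/m2.png',cv2.resize(b[3]*255,(720,540)))
for n,i in(('top',[a]),('side',[b]),('both',[a,b])): print(n,fitbox(i,[.4985,-.3005,.17],.2,.025,.003,.028))
a=cc(ft,(308,142,392,240),85,-1,(332,182),True); b=cc(fs,(256,234,387,316),75,-1,(290,275),True)
for n,i in(('top',[a]),('side',[b]),('both',[a,b])): print('mat',n,fitbox(i,[.483,-.30,.17],.26,.18,0,.003))
```

```text
811.6875 1641.75
top (array([ 0.5034, -0.3073,  0.1839]), np.float64(343.671875))
side (array([ 0.5046, -0.3015,  0.1675]), np.float64(813.34375))
both (array([ 0.5036, -0.3052,  0.1698]), np.float64(1248.546875))
mat top (array([ 0.4813, -0.3   ,  0.1322]), np.float64(95.296875))
mat side (array([ 0.4805, -0.3003,  0.1329]), np.float64(77.34375))
mat both (array([ 0.4805, -0.3003,  0.1328]), np.float64(176.203125))[ WARN:0@3.552] global loadsave.cpp:1063 imwrite_ Unsupported depth image for selected encoder is fallbacked to CV_8U.
```

The tube is at about (0.504, -0.306) with yaw 0.17, and the mat is at (0.4805, -0.300) with yaw 0.133. Next I'll fly the wrist camera over the lever to measure it closely on the way.

Request:
step_arm(
  plan=[
    {"dz":-0.03},
    {"dx":-0.03,"dy":-0.01,"dz":-0.06},
    {"dx":-0.065,"dy":-0.025,"dz":-0.08},
    {"dx":-0.1,"dy":-0.04,"dz":-0.08},
    {"dx":-0.135,"dy":-0.055,"dz":-0.08},
    {"dx":-0.17,"dy":-0.07,"dz":-0.08},
    {"dx":-0.205,"dy":-0.083,"dz":-0.08},
    {"dx":-0.24,"dy":-0.097,"dz":-0.08},
    {"dx":-0.275,"dy":-0.111,"dz":-0.08},
    {"dx":-0.31,"dy":-0.125,"dz":-0.08},
    {"dx":-0.345,"dy":-0.139,"dz":-0.08},
    {"dx":-0.38,"dy":-0.153,"dz":-0.08},
  ],
)

```text
$.plan[0]: bad value
```

Request:
step_arm(
  plan=[
    {"dx":-0.035,"dy":-0.014,"dz":0.0},
    {"dx":-0.07,"dy":-0.028,"dz":0.01},
    {"dx":-0.105,"dy":-0.042,"dz":0.03},
    {"dx":-0.14,"dy":-0.056,"dz":0.055},
    {"dx":-0.175,"dy":-0.07,"dz":0.08},
    {"dx":-0.19,"dy":-0.077,"dz":0.09},
    {"dx":-0.19,"dy":-0.077,"dz":0.09},
  ],
)

```text
$.plan[0]: bad value
```

Run:
```python
from h import *
np.set_printoptions(precision=4,suppress=True)
s=arm.state(); print(s['clock'],s['ee_pos'],s['tool_rot'],s['qpos'])
f=arm.grab_frame('wrist'); save(f,'wrist2.png')
for t in ['lever_pivot','stub_tip','stop','lever_arm']:
    print(t,[(np.round(q['pixel'],1),at_z(f,q['pixel'],0.085)[:2],round(q['score'],2)) for q in arm.place_of(f,t)[:2]])
```

```text
3.2 [0.2237 0.5025 0.2313] [[-0.9136  0.4066 -0.    ]
 [ 0.4066  0.9136  0.    ]
 [ 0.      0.     -1.    ]] [0.9994 0.2586 0.0215 1.3337 0.     1.4182]
lever_pivot []
stub_tip []
stop []
lever_arm []
```

View pics/wrist2.png

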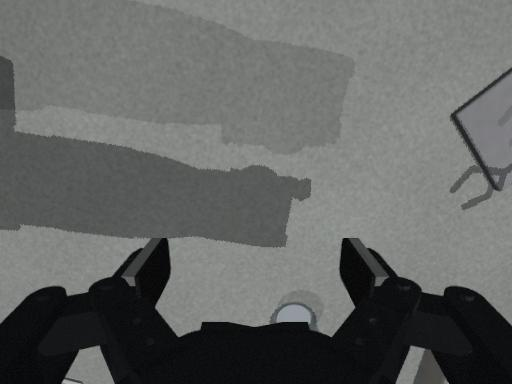

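The call was refused because every row needs all its fields. I'll send it again with complete rows.

Request:
step_arm(
  plan=[
    {"dx":0,"dy":0,"dz":-0.03,"ax":0,"ay":0,"az":0,"hand":-1},
    {"dx":-0.03,"dy":-0.01,"dz":-0.06,"ax":0,"ay":0,"az":0,"hand":-1},
    {"dx":-0.065,"dy":-0.025,"dz":-0.08,"ax":0,"ay":0,"az":0,"hand":-1},
    {"dx":-0.1,"dy":-0.04,"dz":-0.08,"ax":0,"ay":0,"az":0,"hand":-1},
    {"dx":-0.135,"dy":-0.055,"dz":-0.08,"ax":0,"ay":0,"az":0,"hand":-1},
    {"dx":-0.17,"dy":-0.07,"dz":-0.08,"ax":0,"ay":0,"az":0,"hand":-1},
    {"dx":-0.205,"dy":-0.083,"dz":-0.08,"ax":0,"ay":0,"az":0,"hand":-1},
    {"dx":-0.24,"dy":-0.097,"dz":-0.08,"ax":0,"ay":0,"az":0,"hand":-1},
    {"dx":-0.275,"dy":-0.111,"dz":-0.08,"ax":0,"ay":0,"az":0,"hand":-1},
    {"dx":-0.31,"dy":-0.125,"dz":-0.08,"ax":0,"ay":0,"az":0,"hand":-1},
    {"dx":-0.345,"dy":-0.139,"dz":-0.08,"ax":0,"ay":0,"az":0,"hand":-1},
    {"dx":-0.38,"dy":-0.153,"dz":-0.08,"ax":0,"ay":0,"az":0,"hand":-1},
  ],
)

```text
clock: 4.45
ee_pos: [0.5096, 0.2065, 0.3114]
tool_rot: [[-0.914, 0.407, 0.0], [0.407, 0.914, 0.0], [-0.0, 0.0, -1.0]]
force: [0.8, 0.7, -0.7]
finger_gap: 0.996
```

Request:
step_arm(
  plan=[
    {"dx":-0.035,"dy":-0.014,"dz":0,"ax":0,"ay":0,"az":0,"hand":-1},
    {"dx":-0.07,"dy":-0.028,"dz":0.01,"ax":0,"ay":0,"az":0,"hand":-1},
    {"dx":-0.105,"dy":-0.042,"dz":0.03,"ax":0,"ay":0,"az":0,"hand":-1},
    {"dx":-0.14,"dy":-0.056,"dz":0.055,"ax":0,"ay":0,"az":0,"hand":-1},
    {"dx":-0.175,"dy":-0.07,"dz":0.08,"ax":0,"ay":0,"az":0,"hand":-1},
    {"dx":-0.188,"dy":-0.077,"dz":0.09,"ax":0,"ay":0,"az":0,"hand":-1},
    {"dx":-0.188,"dy":-0.077,"dz":0.09,"ax":0,"ay":0,"az":0,"hand":-1},
    {"dx":-0.188,"dy":-0.077,"dz":0.09,"ax":0,"ay":0,"az":0,"hand":-1},
  ],
)

```text
clock: 5.12
ee_pos: [0.6501, 0.0587, 0.2199]
tool_rot: [[-0.913, 0.409, -0.003], [0.409, 0.913, 0.0], [0.003, -0.001, -1.0]]
force: [-0.2, 0.3, -0.6]
finger_gap: 0.999
```

Run:
```python
from h import *
np.set_printoptions(precision=4,suppress=True)
s=arm.state(); print(s['clock'],s['ee_pos'],s['qpos'])
f=arm.grab_frame('wrist'); save(f,'wrist2.png'); np.save('wrist2.npy',f,allow_pickle=True)
for t in ['lever_pivot','stub_tip','stop']:
    print(t,[(np.round(q['pixel'],1),at_z(f,q['pixel'],0.085)[:2],round(q['score'],2)) for q in arm.place_of(f,t)[:2]])
```

```text
5.1167 [0.6501 0.0587 0.2199] [-0.0385  0.4436  0.2715  1.4013  0.0003  0.3824]
lever_pivot [(array([250.1, 198.4]), array([0.6627, 0.0475]), 0.88)]
stub_tip [(array([238.9,  79.6]), array([0.5559, 0.0848]), 0.76)]
stop [(array([210.4, 197.2]), array([0.6452, 0.0116]), 0.55), (array([252.8, 181.9]), array([0.6482, 0.057 ]), 0.49)]
```

View pics/wrist2.png

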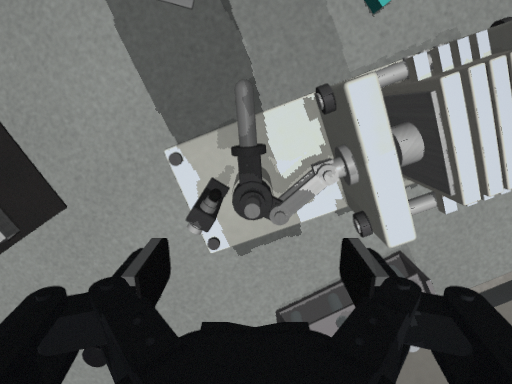

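The wrist picture shows the stub from its tip at (240,80) to the collar at (250,150), with the pivot at about (252,200) and the stop at (208,205). The pivot-to-tip distance comes out at 113.1 mm, matching the given 113 mm. I'll refine the stub axis from its edges.

Run:
```python
from h import *
np.set_printoptions(precision=4,suppress=True)
f=np.load('wrist2.npy',allow_pickle=True).item()
g=f['img'].astype(np.float32).mean(2)
a=cv2.resize(f['img'][70:230,180:340],None,fx=4,fy=4,interpolation=cv2.INTER_CUBIC)
cv2.imwrite('pics/c4.png',a[:,:,::-1])
# profile across the stub on several rows
for r in (95,105,115,125,135): print(r,g[r,226:266].astype(int).tolist())
```

```text
95 [86, 84, 84, 84, 85, 87, 86, 85, 87, 78, 84, 91, 96, 101, 105, 109, 112, 119, 120, 116, 98, 89, 87, 81, 79, 74, 72, 64, 67, 68, 68, 69, 70, 81, 110, 113, 114, 118, 118, 121]
105 [89, 87, 87, 87, 87, 84, 83, 84, 82, 83, 76, 86, 93, 98, 101, 106, 108, 114, 123, 105, 97, 94, 90, 86, 80, 77, 77, 70, 62, 67, 69, 70, 70, 72, 72, 94, 119, 118, 119, 118]
115 [87, 85, 83, 83, 83, 85, 87, 87, 85, 86, 79, 77, 87, 92, 98, 103, 107, 109, 114, 125, 124, 117, 112, 90, 90, 86, 87, 83, 74, 104, 121, 121, 125, 125, 127, 128, 126, 125, 204, 208]
125 [86, 97, 103, 115, 120, 124, 126, 128, 128, 129, 128, 110, 85, 87, 94, 98, 103, 107, 110, 116, 126, 122, 116, 100, 95, 84, 80, 77, 73, 72, 125, 130, 129, 129, 130, 129, 128, 130, 129, 129]
135 [129, 130, 131, 131, 131, 130, 130, 130, 128, 128, 127, 128, 98, 73, 88, 94, 99, 103, 96, 99, 93, 100, 97, 95, 91, 85, 82, 78, 75, 73, 92, 127, 130, 131, 130, 128, 127, 128, 129, 129]
```

View pics/c4.png

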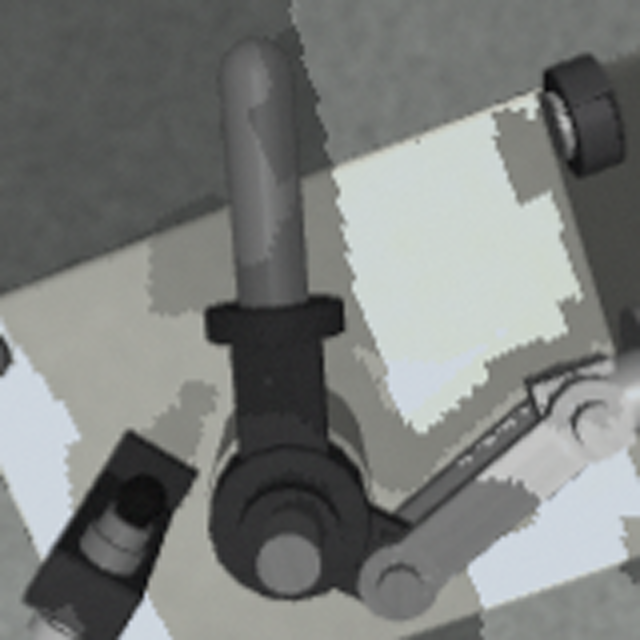

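Run:
```python
from h import *
np.set_printoptions(precision=4,suppress=True)
f=np.load('wrist2.npy',allow_pickle=True).item()
px=[(244.,95),(245,105),(245.6,115),(246.45,125),(247.2,135)]
P=np.array([at_z(f,p,.085)[:2] for p in px]); print(P)
for r,l,q in((105,236,254),(125,237.3,255.6)): print('width',np.linalg.norm(at_z(f,(l,r),.085)-at_z(f,(q,r),.085)))
tip=at_z(f,(243.3,79),.085)[:2]; piv=at_z(f,(250.1,198.4),.085)[:2]
c=P.mean(0); u,s,v=np.linalg.svd(P-c); d=v[0]*np.sign(v[0]@(tip-piv))
print('axis yaw',np.arctan2(d[1],d[0]),'tip',tip,'tip off axis',np.cross(d,tip-c),'piv off axis',np.cross(d,piv-c),'along piv->tip',(tip-piv)@d)
pv=c+d*((tip-c)@d-.113); print('pivot from tip',pv)
# collar outer face
for p in((233,147),(265,146)): q=at_z(f,p,.085)[:2]; print('collar',q,(q-pv)@d,np.cross(d,q-pv))
# bed corners z=.012 : holes (176,159),(214,243); corner (165,150),(212,252)?
A=at_z(f,(165,150.5),.012);B=at_z(f,(213.5,252.5),.012); 
print('bed end edge',A,B,np.linalg.norm(A-B), 'press yaw', np.arctan2((A-B)[1],(A-B)[0])-np.pi)
C=at_z(f,(316,94),.012); print('side edge yaw',np.arctan2((C-A)[1],(C-A)[0])-np.pi/2, C)
# camera-to-tool
s=arm.state(); R=s['tool_rot']; print('cam rel', R.T@(f['pose'][:3,3]-s['ee_pos'])); print(R.T@f['pose'][:3,:3])
```

```text
[[0.57   0.0834]
 [0.5784 0.0806]
 [0.5869 0.0773]
 [0.5955 0.0742]
 [0.6042 0.071 ]]
width 0.01665988254938808
width 0.017220163472452116
axis yaw 2.7925234161624113 tip [0.5571 0.0887] tip off axis -0.00042746895028002337 piv off axis 0.0021131501451583136 along piv->tip 0.1132746570136162
pivot from tip [0.6631 0.0496]
collar [0.609  0.0539] 0.05231646825196174 0.014507565815546266
collar [0.6207 0.0823] 0.05103323053605588 -0.01616437374345837
bed end edge [ 0.5844 -0.0324  0.012 ] [ 0.7318 -0.0394  0.012 ] 0.14756330383855895 press yaw -0.047161878058211926
side edge yaw -0.07359884426951702 [0.5985 0.1592 0.012 ]
cam rel [ 0.068  -0.0013 -0.1399]
[[-0.0042  0.963   0.2696]
 [ 1.      0.0033  0.004 ]
 [ 0.003   0.2696 -0.963 ]]<stdin>:9: DeprecationWarning: Arrays of 2-dimensional vectors are deprecated. Use arrays of 3-dimensional vectors instead. (deprecated in NumPy 2.0)
<stdin>:12: DeprecationWarning: Arrays of 2-dimensional vectors are deprecated. Use arrays of 3-dimensional vectors instead. (deprecated in NumPy 2.0)
```

The stub axis has yaw 2.79, the tip is at (0.557, 0.0885) and the pivot at about (0.663, 0.0495). The stub measures 17 mm wide and the collar face is about 52 mm out, so the sizes agree. The lever angle is about 0.16. Now I'll go to the tube.

Request:
step_arm(
  plan=[
    {"dx":-0.001,"dy":-0.03,"dz":0,"ax":0,"ay":0,"az":-3,"hand":-1},
    {"dx":-0.003,"dy":-0.068,"dz":0,"ax":0,"ay":0,"az":-7,"hand":-1},
    {"dx":-0.004,"dy":-0.106,"dz":0,"ax":0,"ay":0,"az":-11,"hand":-1},
    {"dx":-0.006,"dy":-0.144,"dz":0,"ax":0,"ay":0,"az":-15,"hand":-1},
    {"dx":-0.007,"dy":-0.182,"dz":0,"ax":0,"ay":0,"az":-19,"hand":-1},
    {"dx":-0.009,"dy":-0.22,"dz":0,"ax":0,"ay":0,"az":-23,"hand":-1},
    {"dx":-0.01,"dy":-0.258,"dz":0.01,"ax":0,"ay":0,"az":-27,"hand":-1},
    {"dx":-0.012,"dy":-0.296,"dz":0.03,"ax":0,"ay":0,"az":-31,"hand":-1},
    {"dx":-0.013,"dy":-0.334,"dz":0.05,"ax":0,"ay":0,"az":-34,"hand":-1},
    {"dx":-0.015,"dy":-0.37,"dz":0.08,"ax":0,"ay":0,"az":-34,"hand":-1},
    {"dx":-0.015,"dy":-0.392,"dz":0.1,"ax":0,"ay":0,"az":-34,"hand":-1},
    {"dx":-0.015,"dy":-0.392,"dz":0.1,"ax":0,"ay":0,"az":-34,"hand":-1},
  ],
)

```text
clock: 6.32
ee_pos: [0.5019, -0.3057, 0.1191]
tool_rot: [[-0.985, -0.172, -0.001], [-0.172, 0.985, 0.002], [0.001, 0.002, -1.0]]
force: [0.5, 0.3, -0.4]
finger_gap: 1.004
```

Run:
```python
from h import *
np.set_printoptions(precision=4,suppress=True)
s=arm.state(); print(s['clock'],s['ee_pos'],s['qpos'],np.arctan2(s['tool_rot'][1,0],s['tool_rot'][0,0]))
f=arm.grab_frame('wrist'); save(f,'wrist3.png'); np.save('wrist3.npy',f,allow_pickle=True)
```

```text
6.3167 [ 0.5019 -0.3057  0.1191] [-0.6901  0.3761 -0.0982  1.0988  0.0005 -0.8631] -2.968559977464877
```

View pics/wrist3.png

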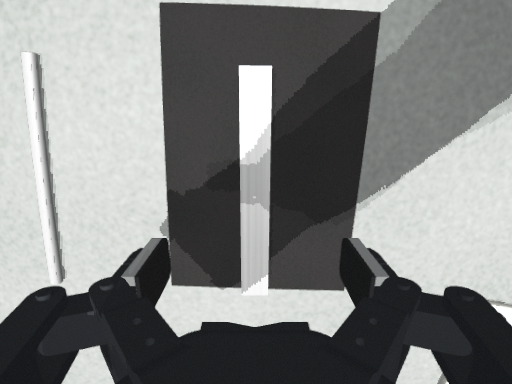

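The tube runs down the image from (239–272, 66) to (242–268, 294), well aligned between the fingers. I'll compute its centre and yaw in the wrist frame.

Run:
```python
from h import *
np.set_printoptions(precision=4,suppress=True)
f=np.load('wrist3.npy',allow_pickle=True).item()
s=arm.state();R=s['tool_rot']
A=at_z(f,(255.4,66),.028);B=at_z(f,(255,293.5),.028)
print(A,B,np.linalg.norm(A-B),'yaw',np.arctan2((A-B)[1],(A-B)[0]))
for p in(A,B,(A+B)/2): print('tool',R.T@(p-s['ee_pos']))
```

```text
[ 0.4012 -0.3226  0.028 ] [ 0.5966 -0.2889  0.028 ] 0.1983084058198486 yaw -2.970817817261602
tool [ 0.1036 -0.0006  0.0932]
tool [-0.0947 -0.0011  0.0933]
tool [ 0.0045 -0.0009  0.0933]
```

Request:
step_arm(
  plan=[
    {"dx":0.004,"dy":-0.001,"dz":0.03,"ax":0,"ay":0,"az":0,"hand":-1},
    {"dx":0.004,"dy":-0.001,"dz":0.065,"ax":0,"ay":0,"az":0,"hand":-1},
    {"dx":0.004,"dy":-0.001,"dz":0.095,"ax":0,"ay":0,"az":0,"hand":-1},
    {"dx":0.004,"dy":-0.001,"dz":0.108,"ax":0,"ay":0,"az":0,"hand":-1},
    {"dx":0.004,"dy":-0.001,"dz":0.114,"ax":0,"ay":0,"az":0,"hand":-1},
    {"dx":0.004,"dy":-0.001,"dz":0.114,"ax":0,"ay":0,"az":0,"hand":-1},
    {"dx":0.004,"dy":-0.001,"dz":0.114,"ax":0,"ay":0,"az":0,"hand":1},
    {"dx":0.004,"dy":-0.001,"dz":0.114,"ax":0,"ay":0,"az":0,"hand":1},
    {"dx":0.004,"dy":-0.001,"dz":0.114,"ax":0,"ay":0,"az":0,"hand":1},
    {"dx":0.004,"dy":-0.001,"dz":0.114,"ax":0,"ay":0,"az":0,"hand":1},
    {"dx":0.004,"dy":-0.001,"dz":0.114,"ax":0,"ay":0,"az":0,"hand":1},
    {"dx":0.004,"dy":-0.001,"dz":0.114,"ax":0,"ay":0,"az":0,"hand":1},
  ],
  grip_force=60,
)

```text
clock: 7.37
ee_pos: [0.4998, -0.306, 0.0082]
tool_rot: [[-0.985, -0.173, 0.001], [-0.173, 0.985, 0.001], [-0.002, 0.001, -1.0]]
force: [-1.6, 1.8, 6.2]
finger_gap: 0.279
```

Request:
step_arm(
  plan=[
    {"dx":0,"dy":0,"dz":0,"ax":0,"ay":0,"az":0,"hand":1},
    {"dx":0,"dy":0,"dz":0,"ax":0,"ay":0,"az":0,"hand":1},
    {"dx":0,"dy":0,"dz":0,"ax":0,"ay":0,"az":0,"hand":1},
  ],
  grip_force=60,
)

```text
clock: 7.62
ee_pos: [0.4996, -0.306, 0.0082]
tool_rot: [[-0.985, -0.172, 0.001], [-0.172, 0.985, 0.001], [-0.001, 0.001, -1.0]]
force: [-0.5, 1.1, 1.2]
finger_gap: 0.277
```

The tube is gripped: the gap corresponds to about 24 mm and the TCP is at 8.2 mm, so the tube centre is 7.3 mm above the TCP. I'll lift and check it in the wrist view.

Request:
step_arm(
  plan=[
    {"dx":0,"dy":0,"dz":-0.01,"ax":0,"ay":0,"az":0,"hand":1},
    {"dx":0,"dy":0,"dz":-0.03,"ax":0,"ay":0,"az":0,"hand":1},
    {"dx":0,"dy":0,"dz":-0.06,"ax":0,"ay":0,"az":0,"hand":1},
    {"dx":0,"dy":0,"dz":-0.09,"ax":0,"ay":0,"az":0,"hand":1},
    {"dx":0,"dy":0,"dz":-0.12,"ax":0,"ay":0,"az":0,"hand":1},
    {"dx":0,"dy":0,"dz":-0.14,"ax":0,"ay":0,"az":0,"hand":1},
    {"dx":0,"dy":0,"dz":-0.14,"ax":0,"ay":0,"az":0,"hand":1},
  ],
  grip_force=80,
)

```text
clock: 8.2
ee_pos: [0.5008, -0.3072, 0.153]
tool_rot: [[-0.985, -0.172, 0.007], [-0.172, 0.985, -0.003], [-0.006, -0.004, -1.0]]
force: [1.5, -1.0, -3.7]
finger_gap: 0.27
```

Run:
```python
from h import *
np.set_printoptions(precision=4,suppress=True)
s=arm.state(); R=s['tool_rot']; print(s['clock'],s['ee_pos'],s['force'],R)
f=arm.grab_frame('wrist'); save(f,'wrist4.png'); np.save('wrist4.npy',f,allow_pickle=True)
g=f['img'].astype(int).mean(2).astype(int)
for r in (40,80,110,150,190): print(r,g[r,225:290].tolist())
print(g[0:120,255].tolist())
```

```text
8.2 [ 0.5008 -0.3072  0.153 ] [ 1.5332 -1.0449 -3.7099] [[-0.985  -0.1723  0.0065]
 [-0.1724  0.985  -0.0033]
 [-0.0058 -0.0044 -1.    ]]
40 [236, 237, 237, 238, 238, 239, 238, 239, 239, 239, 239, 238, 238, 238, 238, 237, 237, 237, 237, 238, 238, 238, 238, 239, 239, 239, 238, 239, 238, 238, 239, 238, 238, 238, 238, 239, 238, 238, 237, 238, 238, 238, 238, 238, 238, 238, 238, 238, 239, 238, 238, 238, 238, 238, 239, 239, 239, 239, 239, 239, 238, 238, 213, 82, 45]
80 [236, 236, 237, 238, 238, 239, 239, 239, 239, 239, 239, 239, 239, 238, 237, 238, 237, 237, 237, 238, 238, 238, 239, 239, 239, 239, 238, 239, 239, 239, 239, 238, 238, 238, 238, 238, 238, 238, 238, 239, 238, 238, 239, 238, 238, 239, 239, 238, 239, 239, 238, 238, 239, 239, 239, 240, 239, 239, 240, 239, 236, 195, 39, 39, 39]
110 [221, 236, 236, 237, 237, 238, 239, 239, 239, 239, 239, 239, 239, 238, 238, 237, 237, 236, 236, 238, 238, 238, 238, 239, 239, 238, 239, 238, 239, 239, 238, 238, 239, 238, 238, 239, 238, 238, 239, 238, 238, 238, 239, 239, 239, 239, 239, 239, 239, 239, 239, 239, 239, 239, 239, 239, 239, 239, 239, 239, 237,
[... 552 characters left out ...]
, 119, 121, 122, 122, 123, 122, 121, 123, 124, 124, 124, 124, 125, 124, 125, 124, 81, 31, 25, 25, 26, 26, 22]
[166, 166, 164, 163, 161, 158, 155, 153, 151, 151, 155, 160, 160, 164, 163, 163, 162, 130, 70, 45, 43, 48, 44, 45, 41, 43, 44, 45, 107, 238, 238, 238, 238, 238, 238, 238, 238, 238, 238, 238, 239, 238, 238, 238, 238, 238, 238, 239, 238, 238, 238, 238, 238, 238, 238, 238, 238, 239, 239, 239, 238, 239, 238, 239, 238, 239, 239, 239, 239, 238, 239, 238, 238, 239, 238, 239, 239, 239, 239, 239, 239, 238, 239, 239, 238, 239, 238, 238, 239, 238, 238, 238, 238, 239, 239, 239, 238, 239, 239, 238, 238, 238, 238, 238, 238, 238, 239, 238, 238, 238, 238, 238, 238, 238, 238, 238, 238, 239, 239, 238]
```

View pics/wrist4.png

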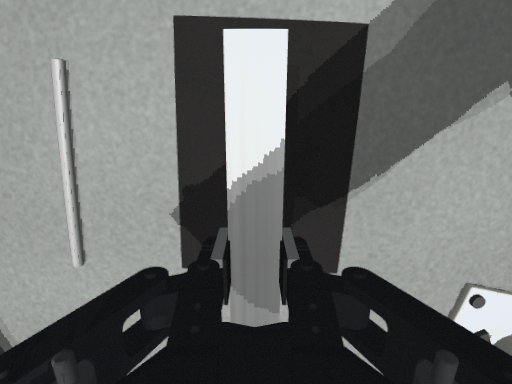

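The tube is held in the fingers, running from its outer end at (223–288, 28) to the fingers at row 300. I'll compute the tube's pose in the tool frame as the wrist camera sees it, to cancel the camera's bias, and plan the approach.

```bash
cat >> h.py <<'E'
def at_toolz(f,px,tz,s):
    o,d=ray(f,px); R=s['tool_rot']; o=R.T@(o-s['ee_pos']); d=R.T@d; return o+d*(tz-o[2])/d[2]
E
python3 - <<'E'
from h import *
np.set_printoptions(precision=4,suppress=True)
s=arm.state()
f=np.load('wrist4.npy',allow_pickle=True).item()
g=f['img'].astype(float).mean(2)
for r in (40,80,110,140,160): 
    row=g[r]; rr=int([i for i in range(256,300) if row[i]<85][0]); ll=int([i for i in range(255,200,-1) if row[i]<85][0])
    a=at_toolz(f,(ll+.5,r),-.0198,s); b=at_toolz(f,(rr-.5,r),-.0198,s); print(r,ll+.5,rr-.5,(a+b)[:2]/2,'w',b[1]-a[1])
print('outer end',at_toolz(f,(255,28.3),-.0198,s))
# stub as seen in wrist2, in tool coordinates then
f2=np.load('wrist2.npy',allow_pickle=True).item()
R2=f['pose'];
E
```

```text
40 222.5 287.5 [ 0.0962 -0.0004] w 0.025870601914357368
80 223.5 286.5 [ 0.0811 -0.0004] w 0.02583355248525194
110 223.5 285.5 [ 0.0691 -0.0006] w 0.026046208057461516
140 224.5 284.5 [ 0.0566 -0.0006] w 0.02586451829543102
160 225.5 284.5 [ 0.0479 -0.0004] w 0.0258986583066267
outer end [ 0.1005 -0.0004 -0.0198]
```

Request:
step_arm(
  plan=[
    {"dx":0,"dy":0.02,"dz":0,"ax":0,"ay":0,"az":1,"hand":1},
    {"dx":-0.001,"dy":0.055,"dz":0,"ax":0,"ay":0,"az":4,"hand":1},
    {"dx":-0.003,"dy":0.095,"dz":0,"ax":0,"ay":0,"az":7,"hand":1},
    {"dx":-0.004,"dy":0.135,"dz":0,"ax":0,"ay":0,"az":10,"hand":1},
    {"dx":-0.005,"dy":0.175,"dz":0,"ax":0,"ay":0,"az":13,"hand":1},
    {"dx":-0.006,"dy":0.215,"dz":0,"ax":0,"ay":0,"az":16,"hand":1},
    {"dx":-0.007,"dy":0.255,"dz":0,"ax":0,"ay":0,"az":19,"hand":1},
    {"dx":-0.009,"dy":0.295,"dz":0.01,"ax":0,"ay":0,"az":22,"hand":1},
    {"dx":-0.01,"dy":0.335,"dz":0.02,"ax":0,"ay":0,"az":25,"hand":1},
    {"dx":-0.011,"dy":0.375,"dz":0.035,"ax":0,"ay":0,"az":28,"hand":1},
    {"dx":-0.012,"dy":0.41,"dz":0.05,"ax":0,"ay":0,"az":29.9,"hand":1},
    {"dx":-0.0126,"dy":0.435,"dz":0.05,"ax":0,"ay":0,"az":29.9,"hand":1},
  ],
  grip_force=80,
)

```text
clock: 9.25
ee_pos: [0.4341, 0.1262, 0.0954]
tool_rot: [[-0.94, 0.342, -0.002], [0.342, 0.94, -0.001], [0.002, -0.002, -1.0]]
force: [0.0, 0.1, -4.0]
finger_gap: 0.273
```

Request:
step_arm(
  plan=[
    {"dx":0,"dy":0,"dz":0,"ax":0,"ay":0,"az":0,"hand":1},
    {"dx":0,"dy":0,"dz":0,"ax":0,"ay":0,"az":0,"hand":1},
  ],
  grip_force=80,
)

```text
clock: 9.42
ee_pos: [0.432, 0.1274, 0.0934]
tool_rot: [[-0.941, 0.339, -0.007], [0.339, 0.941, -0.002], [0.006, -0.004, -1.0]]
force: [0.4, -0.1, -4.1]
finger_gap: 0.274
```

```bash
cat >> h.py <<'E'
def go(s,xyz,yaw):
    """tool-frame shift and rotvec (deg) from state s to world xyz, tool down with tool-x yaw"""
    R=s['tool_rot']; d=R.T@(np.array(xyz)-s['ee_pos'])
    c,sn=np.cos(yaw),np.sin(yaw); T=np.array([[c,sn,0],[sn,-c,0],[0,0,-1]])
    rv=cv2.Rodrigues(R.T@T)[0].ravel()*180/np.pi
    return d,rv
E
python3 - <<'E'
from h import *
np.set_printoptions(precision=4,suppress=True)
s=arm.state(); print(s['clock'],s['ee_pos'],s['force'],s['torque'],s['tool_rot'],s['qpos'])
p=np.array([.6633,.0501,.0777]);u=np.array([np.cos(2.7925),np.sin(2.7925),0])
print(go(s,p+u*.241,2.7925))
for n in('top','side'):
    f=arm.grab_frame(n); save(f,n+'1.png')
E
```

```text
9.4167 [0.432  0.1274 0.0934] [ 0.3843 -0.1369 -4.1434] [ 0.0188  0.0227 -0.0282] [[-0.9406  0.3395 -0.0069]
 [ 0.3395  0.9406 -0.0019]
 [ 0.0058 -0.0041 -1.    ]] [ 0.1009  0.1842 -0.4503  0.9433 -0.0012  0.4473]
(array([-0.0029,  0.0065,  0.0156]), array([-0.2357, -0.3334,  0.156 ]))
```

View pics/side1.png

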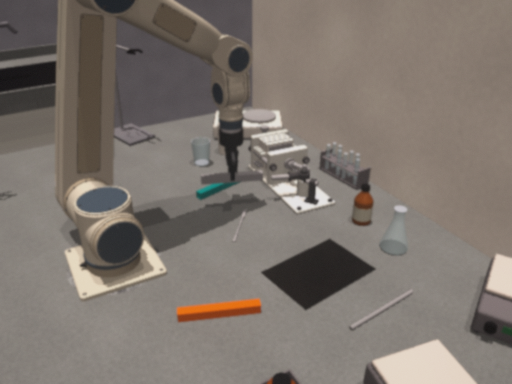

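View pics/top1.png

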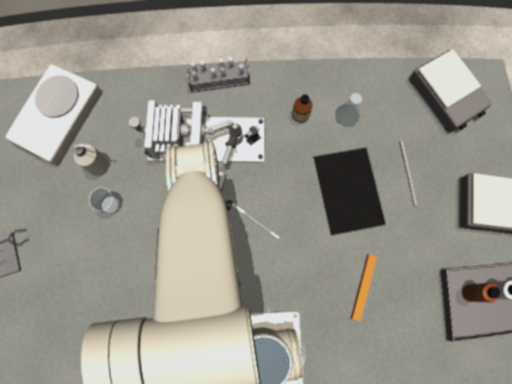

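The top view is blocked by the arm, but in the side view the gripper is at (232,165) next to the press. I'll make the fine move to the pre-insert pose.

Request:
step_arm(
  plan=[
    {"dx":-0.003,"dy":0.0065,"dz":0.008,"ax":-0.24,"ay":-0.33,"az":0.16,"hand":1},
    {"dx":-0.003,"dy":0.0065,"dz":0.0156,"ax":-0.24,"ay":-0.33,"az":0.16,"hand":1},
    {"dx":-0.003,"dy":0.0065,"dz":0.0156,"ax":-0.24,"ay":-0.33,"az":0.16,"hand":1},
    {"dx":-0.003,"dy":0.0065,"dz":0.0156,"ax":-0.24,"ay":-0.33,"az":0.16,"hand":1},
  ],
  grip_force=80,
)

```text
clock: 9.85
ee_pos: [0.4382, 0.13, 0.0784]
tool_rot: [[-0.938, 0.346, 0.001], [0.346, 0.938, -0.0], [-0.001, 0.0, -1.0]]
force: [0.0, -0.0, -4.4]
finger_gap: 0.275
```

Run:
```python
from h import *
np.set_printoptions(precision=4,suppress=True)
s=arm.state(); print(s['clock'],s['ee_pos'],s['force'],s['torque'],s['tool_rot'])
p=np.array([.6633,.0501,.0777]);u=np.array([np.cos(2.7925),np.sin(2.7925),0])
print(go(s,p+u*.241,2.7925))
f=arm.grab_frame('side'); 
a=cv2.resize(f['img'][125:225,200:330],None,fx=6,fy=6,interpolation=cv2.INTER_CUBIC); cv2.imwrite('pics/c5.png',a[:,:,::-1])
c=s['ee_pos']+s['tool_rot']@[.002,0,-.0073]; tx=s['tool_rot'][:,0]; print('tube near end',c-tx*.1)
print(proj(f,[c-tx*.1,c+tx*.1,p*[1,1,0]+[0,0,.085],p*[1,1,0]+[0,0,.085]+u*.113]))
```

```text
9.85 [0.4382 0.13   0.0784] [ 0.0157 -0.0202 -4.3545] [ 0.02   -0.0109  0.0209] [[-0.9383  0.3458  0.0011]
 [ 0.3458  0.9383 -0.0004]
 [-0.0012  0.     -1.    ]]
(array([0.0021, 0.0019, 0.0007]), array([ 0.0017,  0.0663, -0.2262]))
tube near end [0.5301 0.0961 0.0858]
[[262.2581 178.425 ]
 [201.4638 182.794 ]
 [303.5535 175.3437]
 [270.4307 177.7259]]
```

View pics/c5.png

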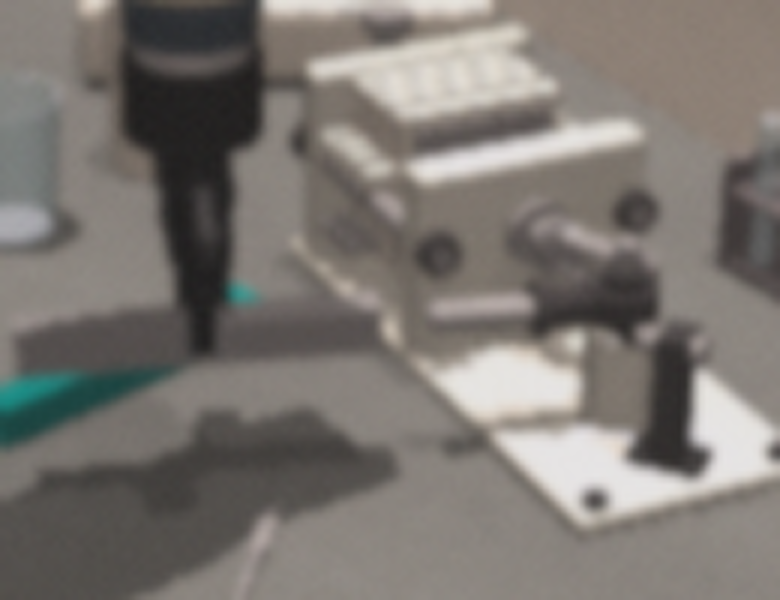

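Run:
```python
from h import *
np.set_printoptions(precision=1,suppress=True)
f=arm.grab_frame('side'); np.save('side2.npy',f,allow_pickle=True)
p=np.array([.6633,.0501,.085]);u=np.array([np.cos(2.7925),np.sin(2.7925),0])
a=cv2.resize(f['img'][160:200,245:315],None,fx=11,fy=11,interpolation=cv2.INTER_CUBIC)
for r in np.arange(.053,.1131,.01):
    for dz in(-.0085,0,.0085):
        q=proj(f,p+u*r+[0,0,dz])[0]; cv2.circle(a,tuple(int(v) for v in ((q-[245,160]+.5)*11)),2,(255,0,0),-1)
cv2.imwrite('pics/c6.png',a[:,:,::-1])
g=f['img'].mean(2)
for c in (262,272,276,280,284): print(c,g[165:190,c])
```

```text
262 [ 89.7  91.  102.7 110.7 116.3 118.  117.  122.7 136.  151.7 151.3 132.7
 108.   96.3  94.3  92.7  86.3  88.7  99.7 112.  121.3 127.7 130.  133.7
 130.7]
272 [ 67.   66.   71.7  72.7  68.3  72.   88.7 106.  112.7 124.7 144.3 152.
 136.7 111.7  98.7 102.3 108.  112.7 113.7 127.3 152.7 171.7 185.  178.7
 150. ]
276 [ 91.   83.   79.   84.3  93.  104.  112.7 116.7 120.7 137.3 157.7 160.
 140.3 113.   98.7 105.  113.7 117.  126.7 143.  170.7 201.7 222.  226.
 226.7]
280 [118.  115.7 116.7 116.3 117.  117.  115.7 117.3 126.  148.  167.3 161.7
 134.3 106.3  96.3 104.  114.7 131.7 170.3 206.  222.3 226.  227.3 226.7
 226.7]
284 [ 93.7  94.7 102.7 108.7 110.7 109.7 111.3 112.3 127.7 155.3 170.3 156.7
 126.  102.   96.3 104.3 120.7 158.  199.3 220.3 226.3 227.7 226.7 226.7
 226.7]
```

View pics/c6.png

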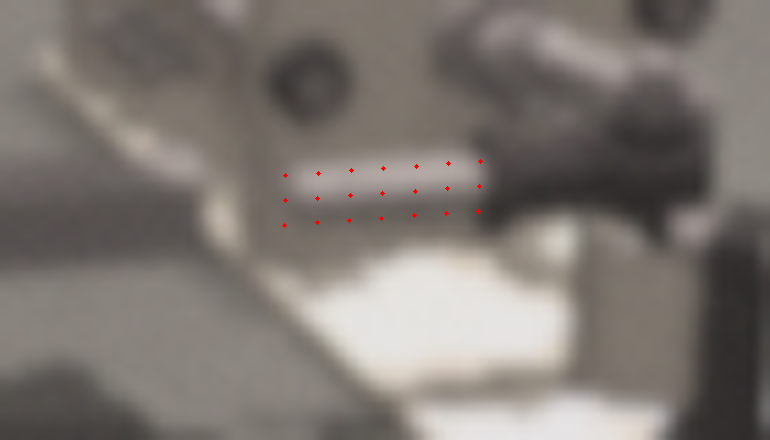

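The model points land on the stub in the side view: band centre at row 189 against a predicted 190 in the crop, and the tip at column 287. The alignment is good, so I'll correct the residual and approach to just before the tip.

Request:
step_arm(
  plan=[
    {"dx":0.002,"dy":0.0019,"dz":0.0007,"ax":0,"ay":0.07,"az":-0.2,"hand":1},
    {"dx":-0.004,"dy":0.0019,"dz":0.0007,"ax":0,"ay":0.07,"az":-0.2,"hand":1},
    {"dx":-0.01,"dy":0.0019,"dz":0.0007,"ax":0,"ay":0.07,"az":-0.2,"hand":1},
    {"dx":-0.018,"dy":0.0019,"dz":0.0007,"ax":0,"ay":0.07,"az":-0.2,"hand":1},
    {"dx":-0.018,"dy":0.0019,"dz":0.0007,"ax":0,"ay":0.07,"az":-0.2,"hand":1},
    {"dx":-0.018,"dy":0.0019,"dz":0.0007,"ax":0,"ay":0.07,"az":-0.2,"hand":1},
  ],
  grip_force=80,
)

```text
clock: 10.45
ee_pos: [0.4568, 0.1257, 0.0783]
tool_rot: [[-0.939, 0.343, 0.001], [0.343, 0.939, 0.0], [-0.001, 0.001, -1.0]]
force: [-0.1, -0.3, -5.1]
finger_gap: 0.273
```

```bash
cat > chk.py <<'E'
from h import *
import sys
np.set_printoptions(precision=4,suppress=True)
s=arm.state(); R=s['tool_rot']
print('t',s['clock'],'ee',s['ee_pos'],'F tool',R.T@(s['force']-[0,0,-4.2]),'T tool',R.T@s['torque'],'gap',s['finger_gap'])
P=np.array([.6633,.0501,.0777])
r=s['ee_pos'][:2]-P[:2]; print('r',np.hypot(*r),'bearing',np.arctan2(r[1],r[0])%(2*np.pi),'yaw',np.arctan2(R[1,0],R[0,0])%(2*np.pi),'z',s['ee_pos'][2],'tilt',R[2,:2])
if len(sys.argv)>2:
    rr,yaw=float(sys.argv[1]),float(sys.argv[2]); u=np.array([np.cos(yaw),np.sin(yaw),0]); print(go(s,P+u*rr,yaw))
E
python3 chk.py .221 2.7925
```

```text
t 10.45 ee [0.4568 0.1257 0.0783] F tool [ 0.02   -0.3425  0.8932] T tool [ 0.0545  0.0086 -0.0371] gap 0.2730988812589309
r 0.21990397146941065 bearing 2.790842533453013 yaw 2.791761720187144 z 0.07829652387020578 tilt [-0.0012  0.0007]
(array([ 0.0011, -0.0004,  0.0006]), array([ 0.0421,  0.0682, -0.0423]))
```

Request:
step_arm(
  plan=[
    {"dx":-0.004,"dy":-0.0004,"dz":0.0006,"ax":0,"ay":0.07,"az":0,"hand":1},
    {"dx":-0.008,"dy":-0.0004,"dz":0.0006,"ax":0,"ay":0.07,"az":0,"hand":1},
    {"dx":-0.012,"dy":-0.0004,"dz":0.0006,"ax":0,"ay":0.07,"az":0,"hand":1},
    {"dx":-0.014,"dy":-0.0004,"dz":0.0006,"ax":0,"ay":0.07,"az":0,"hand":1},
    {"dx":-0.014,"dy":-0.0004,"dz":0.0006,"ax":0,"ay":0.07,"az":0,"hand":1},
  ],
  grip_force=80,
)

```text
clock: 10.87
ee_pos: [0.4703, 0.1203, 0.0777]
tool_rot: [[-0.939, 0.343, 0.0], [0.343, 0.939, 0.001], [-0.0, 0.001, -1.0]]
force: [0.0, -0.2, -4.9]
finger_gap: 0.271
```

```bash
python3 chk.py .201 2.7925
python3 - <<'E'
from h import *
f=arm.grab_frame('side'); a=cv2.resize(f['img'][150:205,225:315],None,fx=8,fy=8,interpolation=cv2.INTER_CUBIC); cv2.imwrite('pics/c7.png',a[:,:,::-1])
E
```

```text
t 10.8667 ee [0.4703 0.1203 0.0777] F tool [-0.0768 -0.1465  0.6524] T tool [ 0.0091 -0.0265  0.0302] gap 0.2707088563057487
r 0.2053517193163407 bearing 2.792718020925346 yaw 2.7915101660229804 z 0.07768289607189174 tilt [-0.0002  0.0007]
(array([-0.0044,  0.    , -0.    ]), array([ 0.0404,  0.011 , -0.0567]))
```

View pics/c7.png

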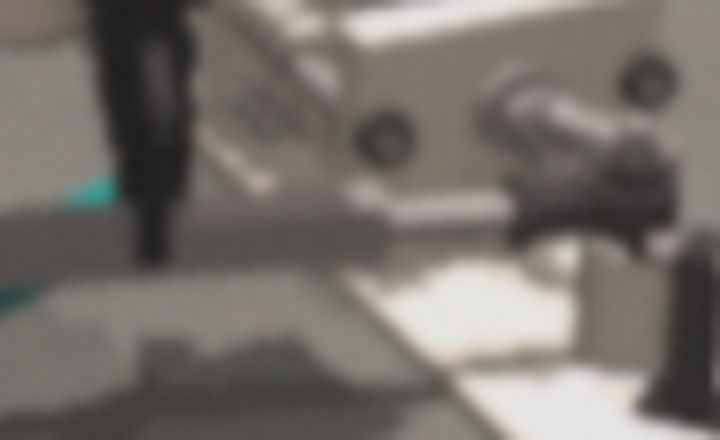

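The tube's end at crop (390,235) now overlaps the nose of the stub, with no side force and the stub in line. I'll push on gently.

Request:
step_arm(
  plan=[
    {"dx":-0.004,"dy":0,"dz":0,"ax":0,"ay":0,"az":0,"hand":1},
    {"dx":-0.008,"dy":0,"dz":0,"ax":0,"ay":0,"az":0,"hand":1},
    {"dx":-0.012,"dy":0,"dz":0,"ax":0,"ay":0,"az":0,"hand":1},
    {"dx":-0.012,"dy":0,"dz":0,"ax":0,"ay":0,"az":0,"hand":1},
  ],
  grip_force=80,
)

```text
clock: 11.25
ee_pos: [0.4822, 0.116, 0.0777]
tool_rot: [[-0.939, 0.343, 0.001], [0.343, 0.939, 0.001], [-0.001, 0.001, -1.0]]
force: [-0.6, 0.0, -3.8]
finger_gap: 0.271
```

```bash
python3 chk.py .181 2.7925
```

```text
t 11.25 ee [0.4822 0.116  0.0777] F tool [ 0.6012 -0.1985 -0.4004] T tool [-0.0286 -0.0308  0.0069] gap 0.27125874722393845
r 0.1927077684994805 bearing 2.7923853830855956 yaw 2.791338919030951 z 0.07769580155022293 tilt [-0.0006  0.0009]
(array([-0.0117, -0.    ,  0.    ]), array([ 0.0509,  0.0331, -0.0665]))
```

Still free: the stub is about 18 mm inside with no side load. I'll continue.

Request:
step_arm(
  plan=[
    {"dx":-0.006,"dy":0,"dz":0,"ax":0,"ay":0,"az":0,"hand":1},
    {"dx":-0.012,"dy":0,"dz":0,"ax":0,"ay":0,"az":0,"hand":1},
    {"dx":-0.018,"dy":0,"dz":0,"ax":0,"ay":0,"az":0,"hand":1},
    {"dx":-0.018,"dy":0,"dz":0,"ax":0,"ay":0,"az":0,"hand":1},
  ],
  grip_force=80,
)

```text
clock: 11.58
ee_pos: [0.5007, 0.1094, 0.0777]
tool_rot: [[-0.939, 0.344, 0.002], [0.344, 0.939, 0.001], [-0.002, 0.001, -1.0]]
force: [-0.5, 0.4, -4.2]
finger_gap: 0.274
```

```bash
python3 chk.py .161 2.7925
```

```text
t 11.5833 ee [0.5007 0.1094 0.0777] F tool [ 0.5742  0.2358 -0.0303] T tool [-0.0016 -0.0169 -0.0102] gap 0.27360117827322517
r 0.17311033768504444 bearing 2.7920746701327217 yaw 2.7907453916642497 z 0.07772646411353351 tilt [-0.0016  0.0011]
(array([-0.0121, -0.0001,  0.    ]), array([ 0.064 ,  0.0891, -0.1005]))
```

Request:
step_arm(
  plan=[
    {"dx":-0.006,"dy":0,"dz":0,"ax":0,"ay":0.09,"az":-0.1,"hand":1},
    {"dx":-0.012,"dy":0,"dz":0,"ax":0,"ay":0.09,"az":-0.1,"hand":1},
    {"dx":-0.016,"dy":0,"dz":0,"ax":0,"ay":0.09,"az":-0.1,"hand":1},
    {"dx":-0.016,"dy":0,"dz":0,"ax":0,"ay":0.09,"az":-0.1,"hand":1},
  ],
  grip_force=80,
)

```text
clock: 11.92
ee_pos: [0.5167, 0.1035, 0.0777]
tool_rot: [[-0.94, 0.342, 0.001], [0.342, 0.94, 0.001], [-0.0, 0.001, -1.0]]
force: [-0.2, 0.3, -3.2]
finger_gap: 0.271
```

```bash
python3 chk.py .151 2.7925
```

```text
t 11.9167 ee [0.5167 0.1035 0.0777] F tool [ 0.3053  0.2092 -0.9628] T tool [ 0.0316  0.0018 -0.0199] gap 0.27092564203317704
r 0.15605744673134594 bearing 2.792156756107688 yaw 2.792057934175493 z 0.077692900594808 tilt [-0.0005  0.0012]
(array([-0.0051, -0.0001, -0.    ]), array([ 0.0687,  0.0276, -0.0253]))
```

Now small steps until the collar resists.

Request:
step_arm(
  plan=[
    {"dx":-0.0015,"dy":0,"dz":0,"ax":0,"ay":0,"az":0,"hand":1},
    {"dx":-0.003,"dy":0,"dz":0,"ax":0,"ay":0,"az":0,"hand":1},
    {"dx":-0.003,"dy":0,"dz":0,"ax":0,"ay":0,"az":0,"hand":1},
  ],
  grip_force=80,
)

```text
clock: 12.17
ee_pos: [0.5196, 0.1024, 0.0777]
tool_rot: [[-0.94, 0.342, 0.001], [0.342, 0.94, 0.001], [-0.0, 0.001, -1.0]]
force: [0.2, 0.4, -5.1]
finger_gap: 0.274
```

Request:
step_arm(
  plan=[
    {"dx":-0.001,"dy":0,"dz":0,"ax":0,"ay":0,"az":0,"hand":1},
    {"dx":-0.002,"dy":0,"dz":0,"ax":0,"ay":0,"az":0,"hand":1},
    {"dx":-0.002,"dy":0,"dz":0,"ax":0,"ay":0,"az":0,"hand":1},
  ],
  grip_force=80,
)

```text
clock: 12.42
ee_pos: [0.5198, 0.1022, 0.0773]
tool_rot: [[-0.94, 0.342, -0.002], [0.342, 0.94, 0.002], [0.003, 0.001, -1.0]]
force: [-6.6, 2.0, -1.2]
finger_gap: 0.274
```

```bash
python3 chk.py .151 2.7925
```

```text
t 12.4167 ee [0.5198 0.1022 0.0773] F tool [ 6.9435 -0.3446 -3.0213] T tool [-0.0198  1.193  -0.1102] gap 0.27445967357639545
r 0.152720270616531 bearing 2.7932760706903075 yaw 2.792684533434107 z 0.07732027474482028 tilt [0.0029 0.0008]
(array([-0.0017,  0.0001, -0.0004]), array([ 0.0483, -0.1657,  0.0105]))
```

Firm axial contact (7 N) at r = 0.1527 m, where the collar is expected. I'll press slightly more to be sure it's home and check the side view.

Request:
step_arm(
  plan=[
    {"dx":-0.0015,"dy":0,"dz":0,"ax":0,"ay":0,"az":0,"hand":1},
    {"dx":-0.0015,"dy":0,"dz":0,"ax":0,"ay":0,"az":0,"hand":1},
    {"dx":-0.0015,"dy":0,"dz":0,"ax":0,"ay":0,"az":0,"hand":1},
  ],
  grip_force=80,
)

```text
clock: 12.67
ee_pos: [0.5197, 0.1022, 0.0772]
tool_rot: [[-0.94, 0.341, -0.005], [0.341, 0.94, 0.002], [0.005, 0.001, -1.0]]
force: [-5.9, 2.0, -2.3]
finger_gap: 0.273
```

```bash
python3 chk.py .151 2.7925;  python3 - <<'E'
from h import *
f=arm.grab_frame('side'); a=cv2.resize(f['img'][150:205,225:315],None,fx=8,fy=8,interpolation=cv2.INTER_CUBIC); cv2.imwrite('pics/c8.png',a[:,:,::-1])
f=arm.grab_frame('wrist'); save(f,'wrist5.png');np.save('wrist5.npy',f,allow_pickle=True)
E
```

```text
t 12.6667 ee [0.5197 0.1022 0.0772] F tool [ 6.2209 -0.118  -1.9018] T tool [-0.0097  1.0567 -0.0607] gap 0.2730193402645312
r 0.15275710460358274 bearing 2.7936837526434837 yaw 2.79330532160143 z 0.07715087921282882 tilt [0.0055 0.0006]
(array([-0.0018,  0.0002, -0.0006]), array([ 0.0367, -0.3128,  0.046 ]))
```

View pics/c8.png

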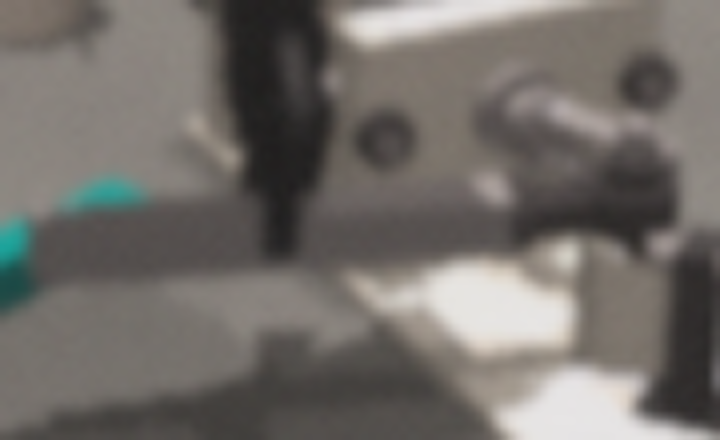

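View pics/wrist5.png

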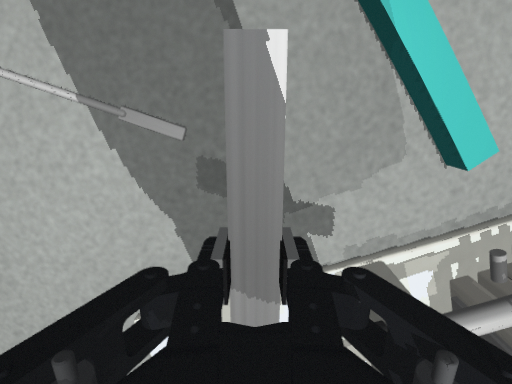

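The tube's end is flush with the collar at crop (512,225), the grip hasn't slipped (outer end still at row 28) and the axis is in line. Now I'll swing the lever along the arc at r = 0.1527, first through the free region.

Request:
step_arm(
  plan=[
    {"dx":0,"dy":-0.0061,"dz":0,"ax":0,"ay":-0.3,"az":-2.29,"hand":1},
    {"dx":-0.0005,"dy":-0.0122,"dz":0,"ax":0,"ay":-0.3,"az":-4.58,"hand":1},
    {"dx":-0.0011,"dy":-0.0183,"dz":0,"ax":0,"ay":-0.3,"az":-6.88,"hand":1},
    {"dx":-0.002,"dy":-0.0243,"dz":0,"ax":0,"ay":-0.3,"az":-9.17,"hand":1},
    {"dx":-0.003,"dy":-0.0303,"dz":0,"ax":0,"ay":-0.3,"az":-11.46,"hand":1},
    {"dx":-0.003,"dy":-0.0303,"dz":0,"ax":0,"ay":-0.3,"az":-11.46,"hand":1},
  ],
  grip_force=80,
)

```text
clock: 13.27
ee_pos: [0.5118, 0.0726, 0.0772]
tool_rot: [[-0.989, 0.146, 0.0], [0.146, 0.989, 0.002], [0.0, 0.002, -1.0]]
force: [-0.7, 2.7, -3.7]
finger_gap: 0.274
```

```bash
python3 chk.py .1527 3.2
```

```text
t 13.2667 ee [0.5118 0.0726 0.0772] F tool [ 1.0542  2.5763 -0.5413] T tool [-0.4517  0.2219 -0.1602] gap 0.2744430276526799
r 0.15312225367868806 bearing 2.994381830346341 yaw 2.9952563964618206 z 0.07718731478979945 tilt [0.0002 0.0018]
(array([-0.0036, -0.0312, -0.0006]), array([  0.1033,  -0.0026, -11.731 ]))
```

Request:
step_arm(
  plan=[
    {"dx":0,"dy":-0.005,"dz":0,"ax":0,"ay":0,"az":-1.9,"hand":1},
    {"dx":-0.0003,"dy":-0.01,"dz":0,"ax":0,"ay":0,"az":-3.8,"hand":1},
    {"dx":-0.0008,"dy":-0.0153,"dz":0,"ax":0.05,"ay":0,"az":-5.73,"hand":1},
    {"dx":-0.0014,"dy":-0.0203,"dz":0,"ax":0.1,"ay":0,"az":-7.64,"hand":1},
    {"dx":-0.0022,"dy":-0.0254,"dz":0,"ax":0.1,"ay":0,"az":-9.55,"hand":1},
    {"dx":-0.0032,"dy":-0.0308,"dz":0,"ax":0.1,"ay":0,"az":-11.7,"hand":1},
    {"dx":-0.0032,"dy":-0.0308,"dz":0,"ax":0.1,"ay":0,"az":-11.7,"hand":1},
  ],
  grip_force=80,
)

```text
clock: 13.85
ee_pos: [0.5103, 0.0428, 0.0771]
tool_rot: [[-0.998, -0.06, -0.0], [-0.06, 0.998, 0.003], [0.0, 0.003, -1.0]]
force: [-1.1, 9.4, -3.6]
finger_gap: 0.273
```

```bash
python3 chk.py .1527 3.4
```

```text
t 13.85 ee [0.5103 0.0428 0.0771] F tool [ 0.5062  9.4143 -0.5851] T tool [-1.9036  0.0264 -0.4409] gap 0.27315128182020076
r 0.15315224018279333 bearing 3.1891533766778775 yaw 3.2014851666839417 z 0.07714335456885435 tilt [0.     0.0032]
(array([-0.0034, -0.032 , -0.0007]), array([  0.1824,   0.0172, -11.3741]))
```

The spring resistance is building as described (9.4 N). I'll continue slowly over the hump.

Request:
step_arm(
  plan=[
    {"dx":0,"dy":-0.005,"dz":0,"ax":0,"ay":0,"az":-1.4,"hand":1},
    {"dx":-0.0003,"dy":-0.01,"dz":0,"ax":0,"ay":0,"az":-3.0,"hand":1},
    {"dx":-0.0008,"dy":-0.0145,"dz":0,"ax":0.05,"ay":0,"az":-4.8,"hand":1},
    {"dx":-0.0013,"dy":-0.019,"dz":0,"ax":0.1,"ay":0,"az":-6.5,"hand":1},
    {"dx":-0.002,"dy":-0.0235,"dz":0,"ax":0.1,"ay":0,"az":-8.2,"hand":1},
    {"dx":-0.0027,"dy":-0.028,"dz":0,"ax":0.1,"ay":0,"az":-9.9,"hand":1},
    {"dx":-0.0034,"dy":-0.032,"dz":0,"ax":0.15,"ay":0,"az":-11.4,"hand":1},
    {"dx":-0.0034,"dy":-0.032,"dz":0,"ax":0.15,"ay":0,"az":-11.4,"hand":1},
  ],
  grip_force=80,
)

```text
clock: 14.52
ee_pos: [0.5145, 0.0131, 0.0769]
tool_rot: [[-0.966, -0.258, -0.002], [-0.258, 0.966, 0.005], [0.0, 0.005, -1.0]]
force: [-5.5, 11.3, -1.1]
finger_gap: 0.276
```

```bash
python3 chk.py .1527 3.5
```

```text
t 14.5167 ee [0.5145 0.0131 0.0769] F tool [ 2.384  12.3595 -2.9983] T tool [-2.4396  0.2312 -0.5717] gap 0.276278880311385
r 0.15334468060960718 bearing 3.3854549820634867 yaw 3.402541165916243 z 0.0769050364668189 tilt [0.0005 0.0052]
(array([-0.0013, -0.0175, -0.0009]), array([ 0.2963, -0.0121, -5.584 ]))
```

Request:
step_arm(
  plan=[
    {"dx":-0.0001,"dy":-0.0035,"dz":0,"ax":0.1,"ay":0,"az":-1.1,"hand":1},
    {"dx":-0.0003,"dy":-0.007,"dz":0,"ax":0.1,"ay":0,"az":-2.2,"hand":1},
    {"dx":-0.0005,"dy":-0.0105,"dz":0,"ax":0.2,"ay":0,"az":-3.3,"hand":1},
    {"dx":-0.0009,"dy":-0.014,"dz":0,"ax":0.2,"ay":0,"az":-4.5,"hand":1},
    {"dx":-0.0013,"dy":-0.0175,"dz":0,"ax":0.3,"ay":0,"az":-5.6,"hand":1},
    {"dx":-0.0013,"dy":-0.0175,"dz":0,"ax":0.3,"ay":0,"az":-5.6,"hand":1},
  ],
  grip_force=80,
)

```text
clock: 15.02
ee_pos: [0.5188, -0.0017, 0.0767]
tool_rot: [[-0.936, -0.353, -0.003], [-0.353, 0.936, 0.003], [0.001, 0.004, -1.0]]
force: [-7.4, 9.8, 1.4]
finger_gap: 0.272
```

```bash
python3 chk.py .1527 3.6
```

```text
t 15.0167 ee [ 0.5188 -0.0017  0.0767] F tool [ 3.5184 11.7909 -5.5169] T tool [-2.2996  0.2686 -0.5138] gap 0.27200661614620303
r 0.15345949837278136 bearing 3.485673770374417 yaw 3.5019260206517067 z 0.07666890127702407 tilt [0.0013 0.0042]
(array([-0.0015, -0.0174, -0.0011]), array([ 0.2433, -0.0643, -5.6194]))
```

Request:
step_arm(
  plan=[
    {"dx":-0.0001,"dy":-0.0035,"dz":-0.0003,"ax":0.1,"ay":0,"az":-1.1,"hand":1},
    {"dx":-0.0003,"dy":-0.007,"dz":-0.0006,"ax":0.1,"ay":0,"az":-2.2,"hand":1},
    {"dx":-0.0006,"dy":-0.0105,"dz":-0.0009,"ax":0.2,"ay":0,"az":-3.3,"hand":1},
    {"dx":-0.001,"dy":-0.014,"dz":-0.001,"ax":0.2,"ay":0,"az":-4.5,"hand":1},
    {"dx":-0.0015,"dy":-0.0174,"dz":-0.001,"ax":0.25,"ay":0,"az":-5.6,"hand":1},
    {"dx":-0.0015,"dy":-0.0174,"dz":-0.001,"ax":0.25,"ay":0,"az":-5.6,"hand":1},
  ],
  grip_force=80,
)

```text
clock: 15.52
ee_pos: [0.5249, -0.0164, 0.077]
tool_rot: [[-0.897, -0.443, -0.004], [-0.443, 0.897, 0.001], [0.003, 0.003, -1.0]]
force: [-4.8, 4.6, -3.0]
finger_gap: 0.276
```

```bash
python3 chk.py .1527 3.65
```

```text
t 15.5167 ee [ 0.5249 -0.0164  0.077 ] F tool [ 2.2998  6.2385 -1.2157] T tool [-1.4126  0.3809 -0.3985] gap 0.2761033434466511
r 0.15352393625913976 bearing 3.589697405962437 yaw 3.600494879131615 z 0.07704169668134636 tilt [0.0032 0.0029]
(array([-0.001 , -0.0092, -0.0007]), array([ 0.1723, -0.1815, -2.8367]))
```

The force is down to 6 N, so the dead point is near. From here I'll use small steps and read the force after each one.

Request:
step_arm(
  plan=[
    {"dx":0,"dy":-0.002,"dz":-0.0003,"ax":0.1,"ay":-0.1,"az":-0.6,"hand":1},
    {"dx":-0.0003,"dy":-0.004,"dz":-0.0006,"ax":0.2,"ay":-0.2,"az":-1.2,"hand":1},
    {"dx":-0.0005,"dy":-0.006,"dz":-0.0007,"ax":0.2,"ay":-0.2,"az":-1.9,"hand":1},
    {"dx":-0.0005,"dy":-0.006,"dz":-0.0007,"ax":0.2,"ay":-0.2,"az":-1.9,"hand":1},
  ],
  grip_force=80,
)

```text
clock: 15.85
ee_pos: [0.527, -0.0208, 0.0772]
tool_rot: [[-0.881, -0.472, -0.002], [-0.472, 0.881, 0.001], [0.001, 0.002, -1.0]]
force: [-2.8, 3.5, -5.3]
finger_gap: 0.272
```

```bash
python3 chk.py .1527 3.65
```

```text
t 15.85 ee [ 0.527  -0.0208  0.0772] F tool [0.8373 4.3824 1.0787] T tool [-0.9823  0.4135 -0.2161] gap 0.27237295728909605
r 0.153631982557887 bearing 3.621557965466779 yaw 3.633616438810984 z 0.07715339933625623 tilt [0.0013 0.0016]
(array([-0.0009, -0.0044, -0.0006]), array([ 0.0912, -0.0745, -0.9388]))
```

Request:
step_arm(
  plan=[
    {"dx":0,"dy":-0.002,"dz":0,"ax":0.1,"ay":0,"az":-0.6,"hand":1},
    {"dx":-0.0003,"dy":-0.004,"dz":0,"ax":0.1,"ay":0,"az":-1.2,"hand":1},
    {"dx":-0.0005,"dy":-0.0055,"dz":0,"ax":0.1,"ay":0,"az":-1.6,"hand":1},
    {"dx":-0.0005,"dy":-0.0055,"dz":0,"ax":0.1,"ay":0,"az":-1.6,"hand":1},
  ],
  grip_force=80,
)

```text
clock: 16.18
ee_pos: [0.53, -0.0257, 0.0771]
tool_rot: [[-0.868, -0.496, -0.001], [-0.496, 0.868, -0.001], [0.002, -0.0, -1.0]]
force: [-2.4, 1.1, -4.3]
finger_gap: 0.269
```

```bash
python3 chk.py .1527 3.68
```

```text
t 16.1833 ee [ 0.53   -0.0257  0.0771] F tool [1.4818 2.1612 0.1055] T tool [-0.3866  0.4653 -0.0927] gap 0.2692719305213098
r 0.1533454993871784 bearing 3.6585608801725433 yaw 3.6610847359299377 z 0.07708708524548935 tilt [ 0.0019 -0.0005]
(array([-0.0007, -0.0033, -0.0006]), array([-0.025 , -0.1106, -1.0837]))
```

Request:
step_arm(
  plan=[
    {"dx":0,"dy":-0.0015,"dz":0,"ax":0,"ay":0,"az":-0.5,"hand":1},
    {"dx":-0.0002,"dy":-0.003,"dz":0,"ax":0,"ay":0,"az":-1.0,"hand":1},
    {"dx":-0.0004,"dy":-0.004,"dz":0,"ax":0,"ay":0,"az":-1.45,"hand":1},
    {"dx":-0.0004,"dy":-0.004,"dz":0,"ax":0,"ay":0,"az":-1.45,"hand":1},
  ],
  grip_force=80,
)

```text
clock: 16.52
ee_pos: [0.5326, -0.0299, 0.0771]
tool_rot: [[-0.855, -0.518, -0.001], [-0.518, 0.855, -0.003], [0.003, -0.002, -1.0]]
force: [-2.7, -4.3, -4.8]
finger_gap: 0.273
```

```bash
python3 chk.py .1527 3.71
python3 - <<'E'
from h import *
for n in('side','wrist'):
    f=arm.grab_frame(n); save(f,n+'6.png')
    if n=='side': a=cv2.resize(f['img'][150:215,240:330],None,fx=8,fy=8,interpolation=cv2.INTER_CUBIC); cv2.imwrite('pics/c9.png',a[:,:,::-1])
E
```

```text
t 16.5167 ee [ 0.5326 -0.0299  0.0771] F tool [ 4.555  -2.3071  0.5979] T tool [0.4183 0.8034 0.1341] gap 0.27312891339168716
r 0.1532247013969913 bearing 3.6908366826357595 yaw 3.6859288912593433 z 0.07712956915130914 tilt [ 0.0025 -0.0018]
(array([-0.0006, -0.0029, -0.0006]), array([-0.1036, -0.1473, -1.379 ]))
```

View pics/c9.png

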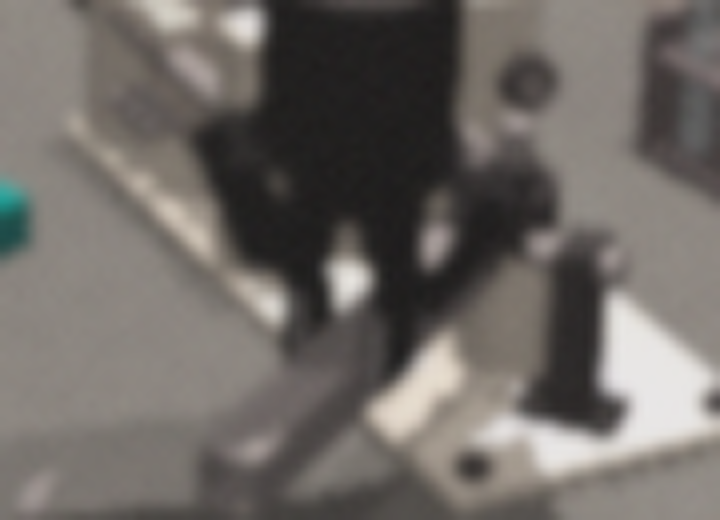

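The force has reversed to -2.3 N. The lever is past its dead point and pulling on, held back by the tube. I'll ease it on in small steps.

Request:
step_arm(
  plan=[
    {"dx":0.0003,"dy":-0.0015,"dz":0,"ax":0,"ay":0,"az":-0.6,"hand":1},
    {"dx":0.0002,"dy":-0.003,"dz":0,"ax":0,"ay":-0.1,"az":-1.2,"hand":1},
    {"dx":0,"dy":-0.004,"dz":0,"ax":-0.1,"ay":-0.1,"az":-1.7,"hand":1},
    {"dx":0,"dy":-0.004,"dz":0,"ax":-0.1,"ay":-0.1,"az":-1.7,"hand":1},
  ],
  grip_force=80,
)

```text
clock: 16.95
ee_pos: [0.5347, -0.0333, 0.0772]
tool_rot: [[-0.84, -0.543, -0.001], [-0.543, 0.84, -0.0], [0.001, 0.0, -1.0]]
force: [-1.8, -1.1, -4.5]
finger_gap: 0.273
```

```bash
python3 chk.py .1527 3.74
```

```text
t 16.95 ee [ 0.5347 -0.0333  0.0772] F tool [2.0997 0.0385 0.2923] T tool [0.1439 0.3298 0.0602] gap 0.27337466384305364
r 0.15323855769293665 bearing 3.7169307206301085 yaw 3.715680586564868 z 0.07720332264860422 tilt [0.0005 0.0003]
(array([-0.0006, -0.0035, -0.0005]), array([ 0.0166, -0.0285, -1.3934]))
```

Request:
step_arm(
  plan=[
    {"dx":0,"dy":-0.0008,"dz":0,"ax":0,"ay":0,"az":-0.3,"hand":1},
    {"dx":0,"dy":-0.0016,"dz":0,"ax":0,"ay":0,"az":-0.6,"hand":1},
    {"dx":0,"dy":-0.0016,"dz":0,"ax":0,"ay":0,"az":-0.6,"hand":1},
  ],
  grip_force=80,
)

```text
clock: 17.2
ee_pos: [0.5356, -0.0345, 0.0771]
tool_rot: [[-0.834, -0.552, -0.001], [-0.552, 0.834, 0.0], [0.0, 0.001, -1.0]]
force: [-2.1, 0.4, -3.2]
finger_gap: 0.272
```

```bash
python3 chk.py .1527 3.74
```

```text
t 17.2 ee [ 0.5356 -0.0345  0.0771] F tool [ 1.5281  1.5002 -1.0257] T tool [-0.1553  0.3209 -0.0533] gap 0.2724853428581499
r 0.15321765385059083 bearing 3.726798421894213 yaw 3.7267718859458636 z 0.07714662677105308 tilt [0.0005 0.0007]
(array([-0.0005, -0.002 , -0.0006]), array([ 0.0378, -0.0278, -0.7579]))
```

Request:
step_arm(
  plan=[
    {"dx":0,"dy":-0.0008,"dz":0,"ax":0,"ay":0,"az":-0.3,"hand":1},
    {"dx":0,"dy":-0.0014,"dz":0,"ax":0,"ay":0,"az":-0.5,"hand":1},
    {"dx":0,"dy":-0.0014,"dz":0,"ax":0,"ay":0,"az":-0.5,"hand":1},
  ],
  grip_force=80,
)

```text
clock: 17.45
ee_pos: [0.5363, -0.0357, 0.0771]
tool_rot: [[-0.829, -0.56, -0.001], [-0.56, 0.829, 0.0], [0.001, 0.001, -1.0]]
force: [-2.3, -0.3, -3.7]
finger_gap: 0.266
```

```bash
python3 chk.py .1527 3.74;  python3 - <<'E'
from h import *
f=arm.grab_frame('top'); save(f,'top7.png')
f=arm.grab_frame('side'); np.save('side7.npy',f,allow_pickle=True); a=cv2.resize(f['img'][150:215,250:330],None,fx=9,fy=9,interpolation=cv2.INTER_CUBIC); cv2.imwrite('pics/c10.png',a[:,:,::-1])
E
```

```text
t 17.45 ee [ 0.5363 -0.0357  0.0771] F tool [ 2.0469  1.0289 -0.5011] T tool [-0.1966  0.4834 -0.0776] gap 0.2664362814319625
r 0.15331455092941895 bearing 3.735780407798496 yaw 3.7359001883499126 z 0.07708865636147058 tilt [0.0007 0.0008]
(array([-0.0006, -0.0006, -0.0006]), array([ 0.0473, -0.0394, -0.2349]))
```

View pics/c10.png

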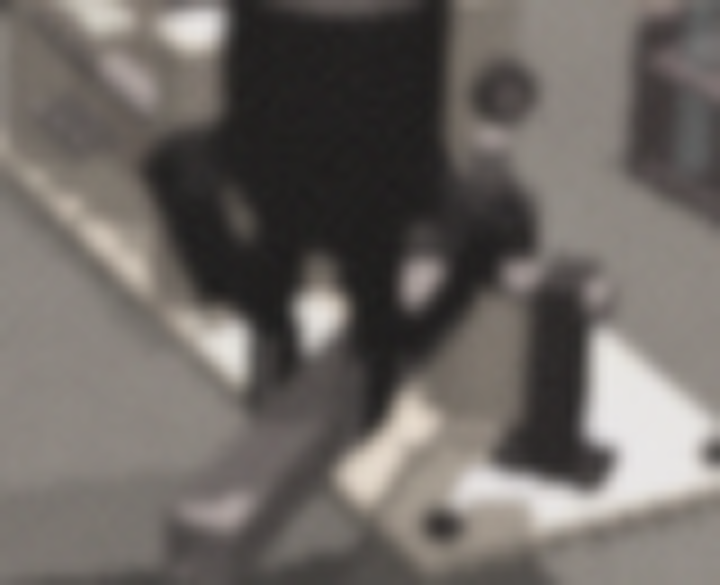

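View pics/top7.png

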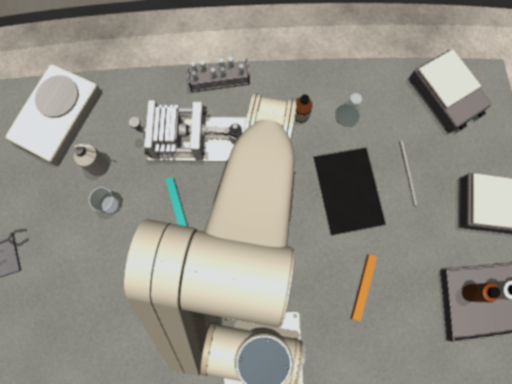

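Run:
```python
from h import *
f=np.load('wrist2.npy',allow_pickle=True).item()
P=np.array([.6633,.0501])
a=cv2.resize(f['img'][170:240,180:260],None,fx=9,fy=9,interpolation=cv2.INTER_CUBIC); cv2.imwrite('pics/c11.png',a[:,:,::-1])
for px in((215,194.5),(219,193),(207,204)):
    q=at_z(f,px,.085)[:2]-P; print(px,q+P,np.hypot(*q),np.arctan2(q[1],q[0])%(2*np.pi))
```

```text
(215, 194.5) [0.64452164 0.01708111] 0.03798518189286323 4.1952903547996785
(219, 193) [0.64475932 0.02144022] 0.03413413828183624 4.138179696646631
(207, 204) [0.65019623 0.00521166] 0.04676186273806392 4.428362020646683
```

View pics/c11.png

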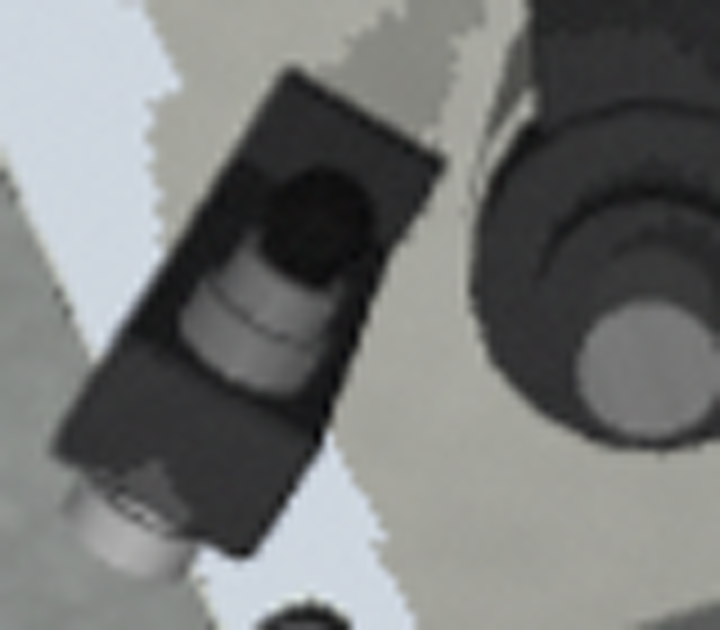

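Run:
```python
from h import *
f=np.load('wrist2.npy',allow_pickle=True).item()
P=np.array([.6633,.0501])
w=lambda c:at_z(f,(180+c[0]/9-.44,170+c[1]/9-.44),.085)[:2]
A=w((150,520));B=w((322,225)); d=(B-A)/np.linalg.norm(B-A); print('sleeve dir yaw',np.arctan2(d[1],d[0])%6.283,'=> lever yaw ~',(np.arctan2(d[1],d[0])+np.pi/2)%6.283)
for c in((322,225),(345,185),(350,175)):
    t=w(c)-P; r=np.hypot(*t); b=np.arctan2(t[1],t[0])%6.283
    print(c,t,r,b,'lever yaw',b-np.arcsin(.011/r), 'along',np.sqrt(r*r-.011**2))
```

```text
sleeve dir yaw 2.180316367258012 => lever yaw ~ 3.7511126940529085
(322, 225) [-0.01858316 -0.03273673] 0.03764342636528929 4.195907015451781 lever yaw 3.8993641765572606 along 0.03600038261628558
(345, 185) [-0.02168785 -0.02835087] 0.03569502536724522 4.05918406138405 lever yaw 3.7459192539259716 along 0.03395783909450482
(350, 175) [-0.02249386 -0.0273367 ] 0.035401536563254093 4.023687239837103 lever yaw 3.707735779181295 along 0.033649201937630206
```

The stop buffer geometry puts contact at a lever yaw of about 3.75–3.9, and I'm at 3.736. I'll keep going in millimetre steps.

Request:
step_arm(
  plan=[
    {"dx":0,"dy":-0.0008,"dz":0,"ax":0,"ay":0,"az":-0.3,"hand":1},
    {"dx":0,"dy":-0.0016,"dz":0,"ax":0,"ay":0,"az":-0.6,"hand":1},
    {"dx":0,"dy":-0.0016,"dz":0,"ax":0,"ay":0,"az":-0.6,"hand":1},
  ],
  grip_force=80,
)

```text
clock: 17.8
ee_pos: [0.537, -0.0369, 0.077]
tool_rot: [[-0.823, -0.569, -0.001], [-0.569, 0.823, 0.001], [0.001, 0.001, -1.0]]
force: [-2.6, 0.8, -3.6]
finger_gap: 0.271
```

```bash
python3 chk.py .1532 3.76
```

```text
t 17.8 ee [ 0.537  -0.0369  0.077 ] F tool [ 1.695   2.0991 -0.6148] T tool [-0.436   0.3923 -0.0361] gap 0.2708124799790586
r 0.15335119518824739 bearing 3.7450456192257775 yaw 3.7464817937703687 z 0.07703235695965438 tilt [0.0007 0.0013]
(array([-0.0002, -0.0023, -0.0007]), array([ 0.0756, -0.0402, -0.7746]))
```

Request:
step_arm(
  plan=[
    {"dx":0,"dy":-0.0008,"dz":0,"ax":0,"ay":0,"az":-0.3,"hand":1},
    {"dx":0,"dy":-0.0016,"dz":0,"ax":0,"ay":0,"az":-0.6,"hand":1},
    {"dx":0,"dy":-0.0016,"dz":0,"ax":0,"ay":0,"az":-0.6,"hand":1},
  ],
  grip_force=80,
)

```text
clock: 18.05
ee_pos: [0.5378, -0.0381, 0.0769]
tool_rot: [[-0.816, -0.578, -0.002], [-0.578, 0.816, 0.001], [0.001, 0.002, -1.0]]
force: [-4.8, 1.5, -2.8]
finger_gap: 0.274
```

```bash
python3 chk.py .1532 3.76
```

```text
t 18.05 ee [ 0.5378 -0.0381  0.0769] F tool [ 3.0129  3.9963 -1.3606] T tool [-0.88    0.2908 -0.0412] gap 0.27448926987314254
r 0.1533908828014786 bearing 3.7538057740878257 yaw 3.7576129309472335 z 0.07692377263915239 tilt [0.0008 0.0021]
(array([-0.0002, -0.0009, -0.0008]), array([ 0.1176, -0.0436, -0.1368]))
```

Resistance is now rising against the motion (2 → 4 N) at the yaw expected for the buffer. One more small step will confirm that it's the stop.

Request:
step_arm(
  plan=[
    {"dx":0,"dy":-0.0006,"dz":0,"ax":0,"ay":0,"az":0,"hand":1},
    {"dx":0,"dy":-0.001,"dz":0,"ax":0,"ay":0,"az":0,"hand":1},
    {"dx":0,"dy":-0.001,"dz":0,"ax":0,"ay":0,"az":0,"hand":1},
  ],
  grip_force=80,
)

```text
clock: 18.3
ee_pos: [0.538, -0.0384, 0.0769]
tool_rot: [[-0.816, -0.578, -0.002], [-0.578, 0.816, 0.002], [0.001, 0.003, -1.0]]
force: [-4.5, 3.0, -1.9]
finger_gap: 0.273
```

```bash
python3 chk.py .1532 3.76
```

```text
t 18.3 ee [ 0.538  -0.0384  0.0769] F tool [ 1.9461  5.0873 -2.2453] T tool [-1.1569  0.3119 -0.2299] gap 0.27255577072839293
r 0.15338783262012384 bearing 3.7567968756837224 yaw 3.7580907122451785 z 0.07689499360974383 tilt [0.0006 0.0032]
(array([-0.0002, -0.0005, -0.0008]), array([ 0.1813, -0.037 , -0.1095]))
```

It only advanced 0.3 mm of the 1 mm commanded, and the force is 5 N, so the lever is on the stop. I'll hold briefly, then ease the push off.

Request:
step_arm(
  plan=[
    {"dx":0,"dy":0,"dz":0,"ax":0,"ay":0,"az":0,"hand":1},
    {"dx":0,"dy":0,"dz":0,"ax":0,"ay":0,"az":0,"hand":1},
    {"dx":0,"dy":0,"dz":0,"ax":0,"ay":0,"az":0,"hand":1},
    {"dx":0,"dy":0,"dz":0,"ax":0,"ay":0,"az":0,"hand":1},
  ],
  grip_force=80,
)

```text
clock: 18.63
ee_pos: [0.538, -0.0383, 0.0769]
tool_rot: [[-0.816, -0.578, -0.002], [-0.578, 0.816, 0.002], [0.001, 0.003, -1.0]]
force: [-2.8, 2.3, -3.1]
finger_gap: 0.274
```

```bash
python3 chk.py .1532 3.75
```

```text
t 18.6333 ee [ 0.538  -0.0383  0.0769] F tool [ 0.9637  3.5413 -1.111 ] T tool [-0.8135  0.3564 -0.1726] gap 0.27407657515239026
r 0.15336578206295462 bearing 3.755921768496298 yaw 3.7582651146043022 z 0.07689056912771049 tilt [0.0006 0.0034]
(array([-0.0002,  0.0009, -0.0008]), array([ 0.1939, -0.035 ,  0.4735]))
```

Request:
step_arm(
  plan=[
    {"dx":0,"dy":0.0007,"dz":0,"ax":0,"ay":0,"az":0.2,"hand":1},
    {"dx":0,"dy":0.0014,"dz":-0.0005,"ax":0.1,"ay":0,"az":0.4,"hand":1},
    {"dx":0,"dy":0.0014,"dz":-0.0005,"ax":0.1,"ay":0,"az":0.4,"hand":1},
    {"dx":0,"dy":0.0014,"dz":-0.0005,"ax":0.1,"ay":0,"az":0.4,"hand":1},
  ],
  grip_force=80,
)

```text
clock: 18.97
ee_pos: [0.5375, -0.0375, 0.0775]
tool_rot: [[-0.82, -0.572, -0.001], [-0.572, 0.82, 0.0], [0.001, 0.001, -1.0]]
force: [-2.1, -0.7, -5.4]
finger_gap: 0.274
```

```bash
python3 chk.py .1532 3.74
```

```text
t 18.9667 ee [ 0.5375 -0.0375  0.0775] F tool [2.0958 0.5776 1.2042] T tool [0.047  0.4373 0.0628] gap 0.27369173606996466
r 0.1533194328143513 bearing 3.7496354699745256 yaw 3.7509161359564223 z 0.07748196404835081 tilt [0.0005 0.0007]
(array([-0.0001,  0.0015, -0.0002]), array([ 0.0412, -0.0303,  0.6254]))
```

Request:
step_arm(
  plan=[
    {"dx":0,"dy":0.0008,"dz":0,"ax":0,"ay":0,"az":0.3,"hand":1},
    {"dx":0,"dy":0.0015,"dz":0,"ax":0,"ay":0,"az":0.5,"hand":1},
    {"dx":0,"dy":0.0015,"dz":0,"ax":0,"ay":0,"az":0.5,"hand":1},
  ],
  grip_force=80,
)

```text
clock: 19.22
ee_pos: [0.5368, -0.0363, 0.0776]
tool_rot: [[-0.825, -0.565, -0.0], [-0.565, 0.825, 0.0], [0.0, 0.0, -1.0]]
force: [-0.7, -0.7, -4.5]
finger_gap: 0.276
```

```bash
python3 chk.py .1532 3.74
python3 - <<'E'
from h import *
f=arm.grab_frame('side'); np.save('side8.npy',f,allow_pickle=True); a=cv2.resize(f['img'][150:215,250:330],None,fx=9,fy=9,interpolation=cv2.INTER_CUBIC); cv2.imwrite('pics/c12.png',a[:,:,::-1])
E
```

```text
t 19.2167 ee [ 0.5368 -0.0363  0.0776] F tool [ 1.0041 -0.1594  0.2698] T tool [0.123  0.3328 0.0584] gap 0.27632570403544576
r 0.1532232163972038 bearing 3.7409637342461357 yaw 3.741619741366442 z 0.0775734159355393 tilt [0.0003 0.0002]
(array([-0.    ,  0.0001, -0.0001]), array([ 0.0139, -0.0159,  0.0928]))
```

View pics/c12.png

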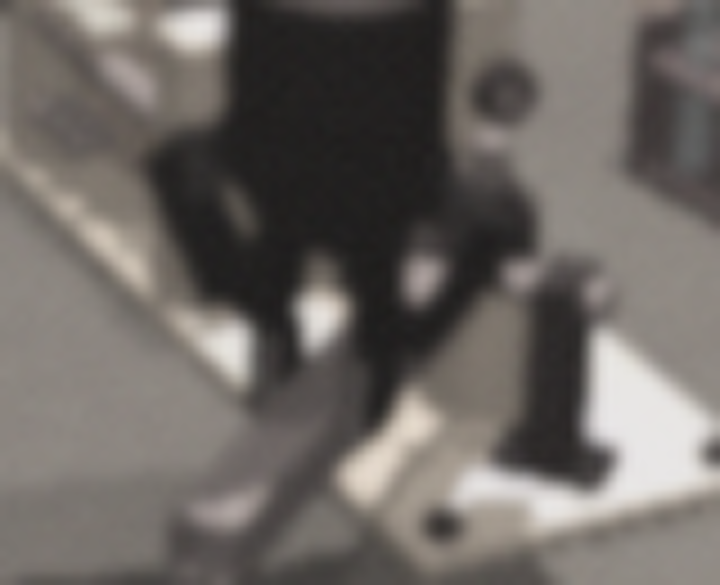

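The tube now floats free in its play (-0.2 N), and in the crop the buffer sleeve at (520,272) meets the arm's side, so the lever rests on the stop by its own springs. Next I'll draw the tube off along its axis.

Request:
step_arm(
  plan=[
    {"dx":0.004,"dy":0,"dz":0,"ax":0,"ay":0,"az":0,"hand":1},
    {"dx":0.008,"dy":0,"dz":0,"ax":0,"ay":0,"az":0,"hand":1},
    {"dx":0.012,"dy":0,"dz":0,"ax":0,"ay":0,"az":0,"hand":1},
    {"dx":0.012,"dy":0,"dz":0,"ax":0,"ay":0,"az":0,"hand":1},
  ],
  grip_force=80,
)

```text
clock: 19.6
ee_pos: [0.5262, -0.0435, 0.0777]
tool_rot: [[-0.825, -0.565, -0.001], [-0.565, 0.825, -0.0], [0.001, 0.0, -1.0]]
force: [0.1, -0.2, -4.7]
finger_gap: 0.277
```

```bash
python3 chk.py .1852 3.74
```

```text
t 19.6 ee [ 0.5262 -0.0435  0.0777] F tool [ 0.0179 -0.2514  0.5244] T tool [ 0.0427 -0.0064 -0.0079] gap 0.27673209322405856
r 0.1660006764473182 bearing 3.7406856768089076 yaw 3.741568585610821 z 0.07765371564667026 tilt [0.0005 0.0003]
(array([ 0.0192,  0.0001, -0.    ]), array([ 0.0186, -0.0295,  0.0899]))
```

Request:
step_arm(
  plan=[
    {"dx":0.006,"dy":0,"dz":0,"ax":0,"ay":0,"az":0,"hand":1},
    {"dx":0.013,"dy":0,"dz":0,"ax":0,"ay":0,"az":0,"hand":1},
    {"dx":0.02,"dy":0,"dz":0,"ax":0,"ay":0,"az":0,"hand":1},
    {"dx":0.02,"dy":0,"dz":0,"ax":0,"ay":0,"az":0,"hand":1},
  ],
  grip_force=80,
)

```text
clock: 19.93
ee_pos: [0.5083, -0.0554, 0.0776]
tool_rot: [[-0.826, -0.564, -0.002], [-0.564, 0.826, -0.0], [0.001, 0.001, -1.0]]
force: [-0.1, 0.9, -4.6]
finger_gap: 0.272
```

```bash
python3 chk.py .2 3.74
```

```text
t 19.9333 ee [ 0.5083 -0.0554  0.0776] F tool [-0.3633  0.7903  0.4168] T tool [-0.0274  0.0606  0.0108] gap 0.27189839979948893
r 0.1874809203015603 bearing 3.739263271859076 yaw 3.7408768400402552 z 0.07764612385970229 tilt [0.0013 0.0008]
(array([ 0.0125, -0.0001, -0.    ]), array([ 0.046 , -0.0733,  0.0502]))
```

Request:
step_arm(
  plan=[
    {"dx":0.008,"dy":0,"dz":0,"ax":0,"ay":0,"az":0,"hand":1},
    {"dx":0.016,"dy":0,"dz":0,"ax":0,"ay":-0.07,"az":0,"hand":1},
    {"dx":0.025,"dy":0,"dz":0,"ax":0,"ay":-0.07,"az":0,"hand":1},
    {"dx":0.035,"dy":0,"dz":0,"ax":0,"ay":-0.07,"az":0,"hand":1},
    {"dx":0.045,"dy":0,"dz":0,"ax":0,"ay":-0.07,"az":0,"hand":1},
    {"dx":0.055,"dy":0,"dz":0,"ax":0,"ay":-0.07,"az":0,"hand":1},
    {"dx":0.055,"dy":0,"dz":0,"ax":0,"ay":-0.07,"az":0,"hand":1},
  ],
  grip_force=80,
)

```text
clock: 20.52
ee_pos: [0.4611, -0.0873, 0.0777]
tool_rot: [[-0.826, -0.563, -0.001], [-0.563, 0.826, 0.001], [0.001, 0.001, -1.0]]
force: [0.6, 0.5, -3.4]
finger_gap: 0.274
```

```bash
python3 chk.py .24 3.74
python3 - <<'E'
from h import *
s=arm.state()
c,sn=np.cos(.1328),np.sin(.1328)
M=np.array([.4805,-.3003])
for off in((0,0),(0.0,0)):
    t=M; print(go(s,[t[0],t[1],.15],.1328+np.pi), go(s,[t[0],t[1],.012],.1328+np.pi))
f=arm.grab_frame('side'); a=cv2.resize(f['img'][150:240,220:330],None,fx=7,fy=7,interpolation=cv2.INTER_CUBIC); cv2.imwrite('pics/c13.png',a[:,:,::-1])
f=arm.grab_frame('top'); save(f,'top8.png')
E
```

```text
t 20.5167 ee [ 0.4611 -0.0873  0.0777] F tool [-0.7626  0.1101 -0.7908] T tool [-0.0395 -0.0454 -0.0096] gap 0.27352060934632794
r 0.244483345393381 bearing 3.738326424031207 yaw 3.7397287234507353 z 0.07771869067774234 tilt [0.0009 0.0012]
(array([-0.0045, -0.0004,  0.    ]), array([ 0.0714, -0.0539, -0.0156]))
(array([ 0.10395964, -0.18688337, -0.0724165 ]), array([ 0.0575657 , -0.06951771, 26.66175383])) (array([ 0.10382986, -0.18705533,  0.06558333]), array([ 0.0575657 , -0.06951771, 26.66175383]))
(array([ 0.10395964, -0.18688337, -0.0724165 ]), array([ 0.0575657 , -0.06951771, 26.66175383])) (array([ 0.10382986, -0.18705533,  0.06558333]), array([ 0.0575657 , -0.06951771, 26.66175383]))
```

View pics/c13.png

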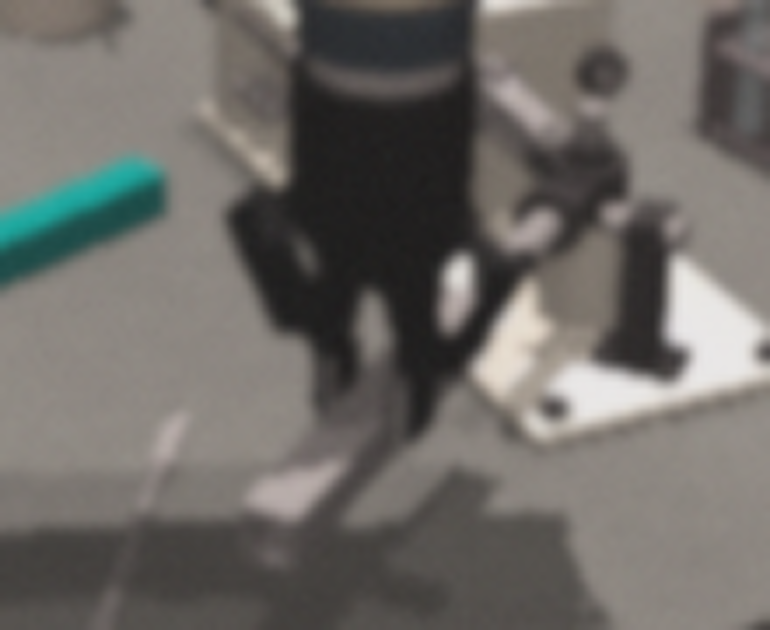

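The tube is clear of the stub, which shows at crop (535,230) with the lever unmoved. Now I'll carry the tube to the mat's middle.

Request:
step_arm(
  plan=[
    {"dx":0.015,"dy":-0.005,"dz":-0.02,"ax":0,"ay":0,"az":0,"hand":1},
    {"dx":0.03,"dy":-0.025,"dz":-0.045,"ax":0,"ay":0,"az":0,"hand":1},
    {"dx":0.045,"dy":-0.055,"dz":-0.06,"ax":0,"ay":0,"az":3,"hand":1},
    {"dx":0.06,"dy":-0.085,"dz":-0.06,"ax":0,"ay":0,"az":8,"hand":1},
    {"dx":0.075,"dy":-0.115,"dz":-0.06,"ax":0,"ay":0,"az":13,"hand":1},
    {"dx":0.09,"dy":-0.145,"dz":-0.05,"ax":0,"ay":0,"az":18,"hand":1},
    {"dx":0.1,"dy":-0.17,"dz":-0.03,"ax":0,"ay":0,"az":23,"hand":1},
    {"dx":0.104,"dy":-0.187,"dz":-0.01,"ax":0,"ay":0,"az":26.7,"hand":1},
    {"dx":0.104,"dy":-0.187,"dz":0.01,"ax":0,"ay":0,"az":26.7,"hand":1},
    {"dx":0.104,"dy":-0.187,"dz":0.02,"ax":0,"ay":0,"az":26.7,"hand":1},
    {"dx":0.104,"dy":-0.187,"dz":0.02,"ax":0,"ay":0,"az":26.7,"hand":1},
  ],
  grip_force=80,
)

```text
clock: 21.53
ee_pos: [0.481, -0.2988, 0.0553]
tool_rot: [[-0.991, -0.132, -0.003], [-0.132, 0.991, 0.004], [0.003, 0.004, -1.0]]
force: [0.0, 0.2, -3.6]
finger_gap: 0.278
```

Run:
```python
from h import *
np.set_printoptions(precision=4,suppress=True)
s=arm.state(); print(s['clock'],s['ee_pos'],s['tool_rot'],s['force'])
print(go(s,[.4805,-.3003,.0085],.1328+np.pi))
f=arm.grab_frame('wrist'); save(f,'wrist9.png')
f=arm.grab_frame('side'); save(f,'side9.png')
```

```text
21.5333 [ 0.481  -0.2988  0.0553] [[-0.9912 -0.1323 -0.0035]
 [-0.1323  0.9912  0.0039]
 [ 0.0029  0.0043 -1.    ]] [ 0.0304  0.1767 -3.6007]
(array([ 0.0006, -0.0016,  0.0467]), array([ 0.2492, -0.1689, -0.0056]))
```

View pics/wrist9.png

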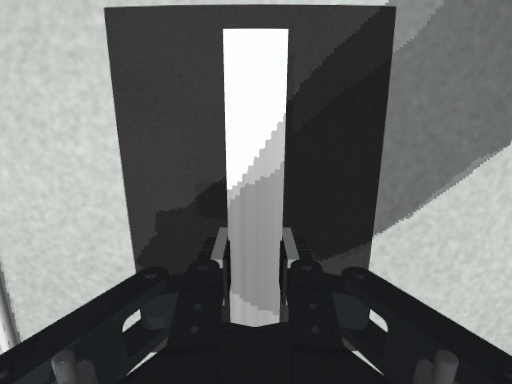

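View pics/side9.png

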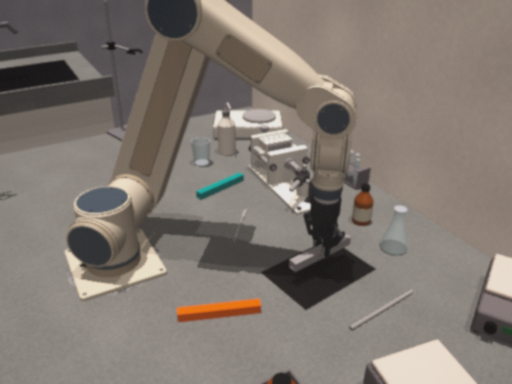

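The wrist view shows the tube centred over the mat and parallel to it, with the tube at columns 223–288 and the mat at 107–395. I'll lower it to contact.

Request:
step_arm(
  plan=[
    {"dx":0,"dy":-0.001,"dz":0.015,"ax":0.2,"ay":-0.17,"az":0,"hand":1},
    {"dx":0,"dy":-0.0015,"dz":0.03,"ax":0.25,"ay":-0.17,"az":0,"hand":1},
    {"dx":0,"dy":-0.0015,"dz":0.04,"ax":0.25,"ay":-0.17,"az":0,"hand":1},
    {"dx":0,"dy":-0.0015,"dz":0.045,"ax":0.25,"ay":-0.17,"az":0,"hand":1},
    {"dx":0,"dy":-0.0015,"dz":0.0465,"ax":0.25,"ay":-0.17,"az":0,"hand":1},
    {"dx":0,"dy":-0.0015,"dz":0.0465,"ax":0.25,"ay":-0.17,"az":0,"hand":1},
  ],
  grip_force=60,
)

```text
clock: 22.13
ee_pos: [0.4827, -0.3007, 0.0121]
tool_rot: [[-0.991, -0.133, 0.004], [-0.133, 0.991, -0.003], [-0.003, -0.004, -1.0]]
force: [0.5, 0.1, -4.2]
finger_gap: 0.269
```

Request:
step_arm(
  plan=[
    {"dx":0,"dy":0,"dz":0.002,"ax":-0.2,"ay":0.2,"az":0,"hand":1},
    {"dx":0,"dy":0,"dz":0.0035,"ax":-0.2,"ay":0.2,"az":0,"hand":1},
    {"dx":0,"dy":0,"dz":0.0035,"ax":-0.2,"ay":0.2,"az":0,"hand":1},
    {"dx":0,"dy":0,"dz":0.0035,"ax":-0.2,"ay":0.2,"az":0,"hand":1},
  ],
  grip_force=60,
)

```text
clock: 22.47
ee_pos: [0.4828, -0.3008, 0.0088]
tool_rot: [[-0.991, -0.133, -0.0], [-0.133, 0.991, -0.0], [0.0, -0.0, -1.0]]
force: [-0.4, 0.6, -3.6]
finger_gap: 0.268
```

Request:
step_arm(
  plan=[
    {"dx":0,"dy":0,"dz":0.0007,"ax":0,"ay":0,"az":0,"hand":1},
    {"dx":0,"dy":0,"dz":0.0007,"ax":0,"ay":0,"az":0,"hand":1},
    {"dx":0,"dy":0,"dz":0.0007,"ax":0,"ay":0,"az":0,"hand":0.2},
    {"dx":0,"dy":0,"dz":0.0007,"ax":0,"ay":0,"az":0,"hand":-0.2},
    {"dx":0,"dy":0,"dz":0.0007,"ax":0,"ay":0,"az":0,"hand":-0.6},
    {"dx":0,"dy":0,"dz":0.0007,"ax":0,"ay":0,"az":0,"hand":-1},
    {"dx":0,"dy":0,"dz":0.0007,"ax":0,"ay":0,"az":0,"hand":-1},
    {"dx":0,"dy":0,"dz":0.0007,"ax":0,"ay":0,"az":0,"hand":-1},
  ],
)

```text
clock: 23.13
ee_pos: [0.4829, -0.3009, 0.0083]
tool_rot: [[-0.991, -0.133, 0.0], [-0.133, 0.991, -0.001], [-0.0, -0.001, -1.0]]
force: [0.3, -0.1, -0.4]
finger_gap: 1.0
```

Request:
step_arm(
  plan=[
    {"dx":0,"dy":0,"dz":-0.005,"ax":0,"ay":0,"az":0,"hand":-1},
    {"dx":0,"dy":0,"dz":-0.02,"ax":0,"ay":0,"az":0,"hand":-1},
    {"dx":0,"dy":0,"dz":-0.05,"ax":0,"ay":0,"az":0,"hand":-1},
    {"dx":0,"dy":0,"dz":-0.09,"ax":0,"ay":0,"az":0,"hand":-1},
    {"dx":0,"dy":0,"dz":-0.13,"ax":0,"ay":0,"az":0,"hand":-1},
    {"dx":0,"dy":0,"dz":-0.16,"ax":0,"ay":0,"az":0,"hand":-1},
    {"dx":0,"dy":0,"dz":-0.16,"ax":0,"ay":0,"az":0,"hand":-1},
  ],
)

```text
clock: 23.72
ee_pos: [0.4848, -0.3023, 0.1754]
tool_rot: [[-0.991, -0.133, 0.008], [-0.134, 0.991, -0.007], [-0.007, -0.008, -1.0]]
force: [0.2, -0.1, -0.9]
finger_gap: 1.002
```

Run:
```python
from h import *
np.set_printoptions(precision=4,suppress=True)
s=arm.state(); print(s['clock'],s['ee_pos'],s['force'],s['finger_gap'])
for n in('wrist','top','side'):
    f=arm.grab_frame(n); save(f,n+'10.png'); np.save(n+'10.npy',f,allow_pickle=True)
    if n=='side': a=cv2.resize(f['img'][150:215,250:330],None,fx=9,fy=9,interpolation=cv2.INTER_CUBIC); cv2.imwrite('pics/c14.png',a[:,:,::-1])
```

```text
23.7167 [ 0.4848 -0.3023  0.1754] [ 0.1601 -0.1495 -0.9306] 1.0016713276995413
```

View pics/wrist10.png

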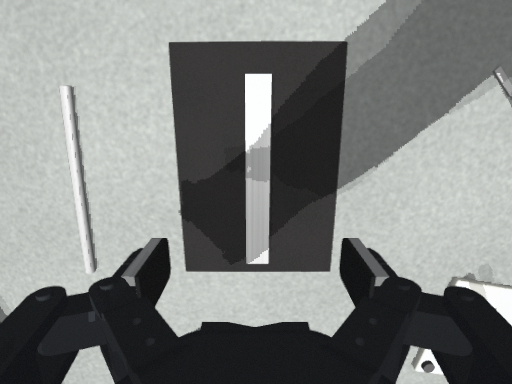

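View pics/top10.png

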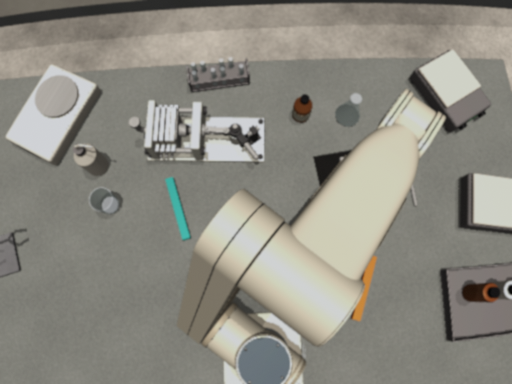

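View pics/c14.png

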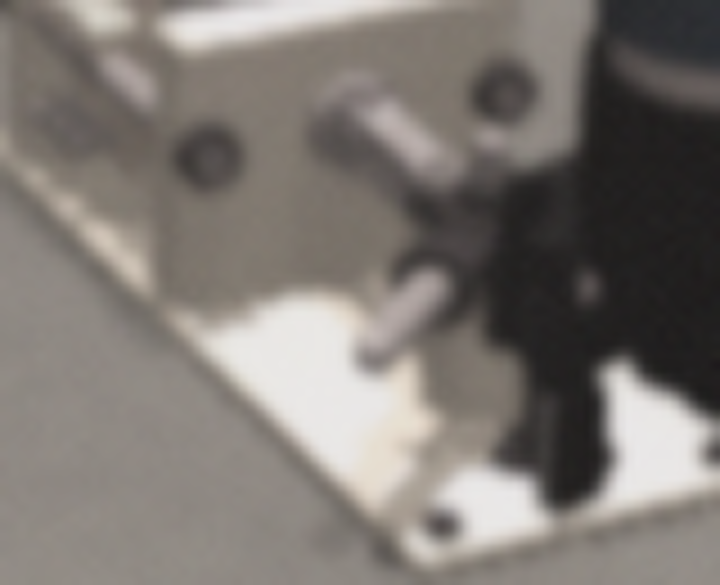

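The tube lies flat in the middle of the mat, released, and the lever is against the stop. There's time left, so I'll confirm from above with a close wrist look at the lever and stop.

Request:
step_arm(
  plan=[
    {"dx":0,"dy":0.02,"dz":-0.03,"ax":0,"ay":0,"az":0,"hand":-1},
    {"dx":-0.01,"dy":0.055,"dz":-0.05,"ax":0,"ay":0,"az":0,"hand":-1},
    {"dx":-0.03,"dy":0.09,"dz":-0.05,"ax":0,"ay":0,"az":0,"hand":-1},
    {"dx":-0.045,"dy":0.125,"dz":-0.05,"ax":0,"ay":0,"az":0,"hand":-1},
    {"dx":-0.06,"dy":0.16,"dz":-0.05,"ax":0,"ay":0,"az":0,"hand":-1},
    {"dx":-0.08,"dy":0.195,"dz":-0.05,"ax":0,"ay":0,"az":0,"hand":-1},
    {"dx":-0.1,"dy":0.23,"dz":-0.05,"ax":0,"ay":0,"az":0,"hand":-1},
    {"dx":-0.12,"dy":0.265,"dz":-0.05,"ax":0,"ay":0,"az":0,"hand":-1},
    {"dx":-0.14,"dy":0.29,"dz":-0.05,"ax":0,"ay":0,"az":0,"hand":-1},
    {"dx":-0.15,"dy":0.31,"dz":-0.05,"ax":0,"ay":0,"az":0,"hand":-1},
    {"dx":-0.15,"dy":0.315,"dz":-0.05,"ax":0,"ay":0,"az":0,"hand":-1},
    {"dx":-0.15,"dy":0.315,"dz":-0.05,"ax":0,"ay":0,"az":0,"hand":-1},
  ],
)

```text
clock: 24.87
ee_pos: [0.5888, 0.0331, 0.2165]
tool_rot: [[-0.991, -0.136, -0.003], [-0.136, 0.991, -0.001], [0.003, -0.0, -1.0]]
force: [-0.0, -0.4, 0.0]
finger_gap: 0.997
```

Run:
```python
from h import *
np.set_printoptions(precision=4,suppress=True)
s=arm.state(); print(s['clock'],s['ee_pos'])
f=arm.grab_frame('wrist'); save(f,'wrist11.png'); np.save('wrist11.npy',f,allow_pickle=True)
for t in ['lever_pivot','stub_tip']:
    print(t,[(np.round(q['pixel'],1),at_z(f,q['pixel'],0.085)[:2],round(q['score'],2)) for q in arm.place_of(f,t)[:1]])
```

```text
24.8667 [0.5888 0.0331 0.2165]
lever_pivot [(array([258.5, 256.2]), array([0.6662, 0.0475]), 0.73)]
stub_tip [(array([208.4, 155.8]), array([ 0.5673, -0.0147]), 0.72)]
```

View pics/wrist11.png

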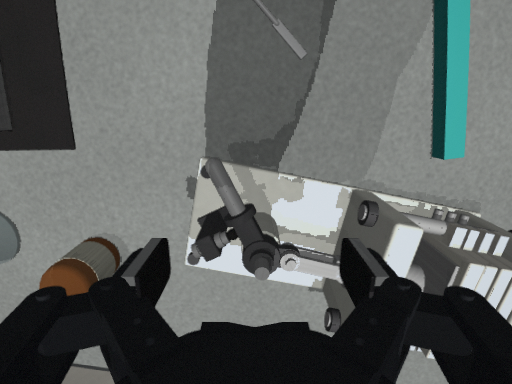

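Run:
```python
from h import *
f=np.load('wrist11.npy',allow_pickle=True).item()
a=cv2.resize(f['img'][145:290,180:310],None,fx=4.1,fy=4.1,interpolation=cv2.INTER_CUBIC); cv2.imwrite('pics/c15.png',a[:,:,::-1])
# bed long front edge and end edge at z=.012
A=at_z(f,(201,158),.012);C=at_z(f,(350,186),.012);B=at_z(f,(187,264),.012)
print('press yaw from front edge',np.arctan2((C-A)[1],(C-A)[0])-np.pi/2,'end edge',np.arctan2((A-B)[1],(A-B)[0])-np.pi)
# stub centre line: pixel estimates
```

```text
press yaw from front edge -0.052440460315760884 end edge -0.04623258379004058
```

View pics/c15.png

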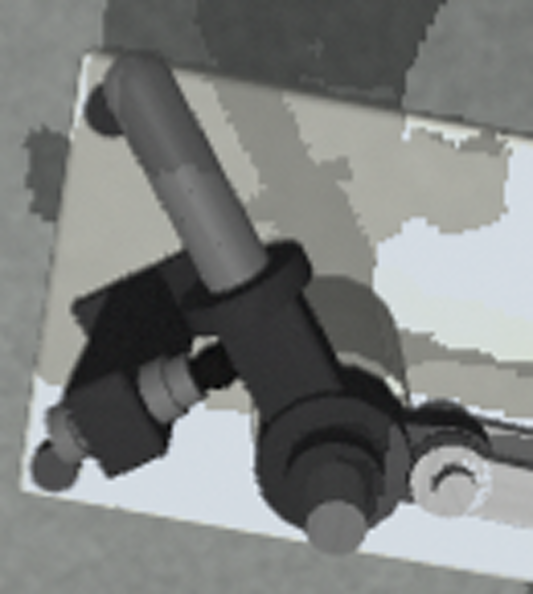

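In the crop, the black rubber buffer at (212,365) bears against the side of the lever arm. One last numeric check of the lever yaw and the tube on the mat, then I'll hand in.

Run:
```python
from h import *
f=np.load('wrist11.npy',allow_pickle=True).item()
w=lambda c:at_z(f,(180+c[0]/4.1-.4,145+c[1]/4.1-.4),.085)[:2]
a,b=w((142,80)),w((237,283)); d=a-b; y=np.arctan2(d[1],d[0])%6.2832; print('stub yaw',y,'angle',y-2.69+.05)
g=np.load('wrist10.npy',allow_pickle=True).item()
A=at_z(g,(258.5,74),.028);B=at_z(g,(257.5,263.5),.028); c=(A+B)/2; print('tube',c,np.linalg.norm(A-B))
t=c[:2]-[.4805,-.3003]; cc,ss=np.cos(.1328),np.sin(.1328); print('in mat',cc*t[0]+ss*t[1],-ss*t[0]+cc*t[1])
s=arm.state(); print(s['clock'],s['force'],abs(s['qd']).max())
print(arm.close_job())
```

```text
stub yaw 3.6791321202484517 angle 1.0391321202484518
tube [ 0.48291224 -0.30055776  0.028     ] 0.19981325504724715
in mat 0.00235687296676695 -0.0005748907027699648
25.0167 [-0.51012085 -0.44289351 -0.25166495] 0.013324402897860198
the job is handed in; nothing more can be done
None
```

The job is handed in after 25 s of the 72 s allowed. The press is closed: I fitted the steel tube, swung the lever onto its stop, then drew the tube off and laid it back on the mat. No verdict is reported.

- **Fitting:** The tube slid over the stub with almost no side force. It met the collar with about 7 N, at the distance where the collar was expected, and the side view showed it flush.
- **Swing:** The push rose to about 12 N and the force reversed just past the dead point. I then eased the lever on in 1–2 mm steps. At the stop the last 1 mm step moved it only 0.3 mm, with about 5 N of push.
- **Release:** After backing off, the tube floated free in its play. It came off the stub with less than 1 N of side force.

**Last checks:**
- **Lever on stop:** A close wrist picture shows the rubber buffer bearing on the arm's side.
- **Tube:** It lies 2 mm along and 1 mm across from the mat's middle. Its measured length came out at 199.8 mm, against the 200 mm given.
- **Robot:** It is clear of everything, with the gripper open.
- **Other things:** The other things on the bench looked unmoved wherever I could see them. I did not measure their positions again.

**One disagreement:** My estimates of the final lever angle differ. The last picture gives 1.04, the network points about 1.06 and the tube's bearing 1.09–1.11. All are above the required 1.03, but 1.04 leaves a margin smaller than my measuring error. I could not measure the force on the stop directly. That the lever rests there by its springs is inferred from the force readings and the visible contact.

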